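Pry a press-on access cover evenly off a waste-pipe branch

TASK

The access cover on the slanting branch of the waste pipe is stuck tight on its four press studs: take the black pry wedge from the bench and work it into the seam under the cover's left and right edges in turn, in small bites, so that the cover never leans more than 3 degrees out of square with its frame, until it stands level and about 5 mm up off its seat. Touch the cover with the wedge only, not with the fingers. Then lay the wedge down flat on the bench, and leave the spanner, the mug and the pipe elbow where they are.

Things in the scene. Friction and masses are not known exactly. Their poses are not given: they have to be found in the camera images.
- fitting: Fixed pale grey plastic waste pipe (50 mm thick, 345 mm long over its end collars, along this frame's x, axis 58 mm above the bench), strapped by two steel saddles to a plywood board 340 x 130 x 18 mm. Origin: centre of the board's underside, z up. A 52 mm branch rises from it, leaning 30 degrees from vertical towards -x (roughly towards the robot).
- port: Frame on the end of the branch, part of the fitting: a flat plate 84 mm (x) by 114 mm (y), 9 mm thick, with a hole near each corner. Origin: centre of its flat upper face, at (-19, 0, 151.5) mm in the fitting's frame; z points out along the branch (30 degrees from vertical), y is level and equals the fitting's y. The space at its left (+y) and right (-y) is free.
- cover: Loose pale grey press-on cover, 70 g. Seated, its origin and axes coincide with the port's: its z in the port's frame is how far it is up. A plate 70 mm (x) by 96 mm (y), z 3 to 9 mm, on four shouldered studs at x = +-26, y = +-38 mm (shoulders 15 mm across, z 0 to 3; studs down to z -15) pushed into rubber grommets, with a gasket disc 42 mm across under its middle.
- seam_left (a point): Point on the cover: middle of the lower edge of its left side, (0, 48, 3) mm in the cover's frame. Under that edge is a seam 3 mm high, clear for 37 mm between the stud shoulders and 27 mm deep up to the gasket; below it the frame sticks out 9 mm beyond the cover as a flat ledge.
- seam_right (a point): The same on the right, (0, -48, 3) mm. The grommets grip the studs with 20 to 35 N in all: a side pried up with 5 to 12 N rises, the other side sinks by up to half as much, and the cover stays as left when the wedge is drawn out.
- wedge: Loose black nylon pry wedge, 130 mm long, flat underside, 90 g. Origin: centre of the underside, tip at x = +65 mm, z up. Handle x -65 to 27 mm, 24 mm wide, 20 mm high. Starts flat on the bench at the left or the right, tip pointing away from the robot.
- wedge_tip (a point): Middle of the wedge's tip, on the underside, (65, 0, 0) mm in its frame. The nose is 26 mm wide; its top slopes straight from 1.6 mm thick at the tip to 13.1 mm thick 36 mm behind it: 1.6 + 0.32 s at s mm. Slick: friction about 0.25.
- wrench: Bystander: loose steel spanner 170 mm long, 8 mm thick, flat on the bench on the other side from the wedge. Origin: centre of its underside.
- mug: Bystander: loose cream mug, 78 mm across, 85 mm high, at the left beyond the wedge or spanner; its handle points to +y. Origin: centre of its underside.
- elbow: Bystander: loose pale grey 90 degree pipe elbow standing on one end, 62 mm wide, 86 mm high, reaching 65 mm along its x. Origin: centre of its foot.
Not all that is in view belongs to the job. There is more than one size of the wedge; the one meant has the size given above.

How it is judged:
By the outcome, as a careful person would: the job done as asked, in the order asked, and still so for the second after the job is handed in, with the robot touching nothing.
It also fails if it takes over 72 s, if anything falls off the work surface, if the arm or the gripper's body presses on something with over 40 N, if the wrist force passes 120 N, or if a joint passes its speed limit or range.

ROBOT

A 7-joint arm with a two-finger parallel gripper is mounted at the origin on the work surface. World frame = base frame: x ahead of the robot, y to its left, z up, the work surface at z = 0. Lengths are in m, angles in rad, forces in N, time in s.
With the tool pointing down it reaches from about 0.425 to 0.8 m from the base axis. Payload 8.3 kg.
Tool frame: the origin (TCP) lies at the centre of the arm's flange, where the gripper is bolted on; the fingertips stand 173 mm ahead of it and the grasp point (between the pads) lies 155 mm ahead of it; z points along the fingers, y is the direction in which the jaws open and shut (so a half turn about z gives the same grasp; the last joint's range is limited). The gripper opens to 85 mm and grips with 20 to 120 N. Pads are 22 mm wide; open, the fingers measure 114 mm over their backs; the gripper's body (76 mm by 85 mm) begins 54 mm behind the grasp point. The pads swing forward as they close: fully open they stand 13 mm farther back than shut.
Start: joints at [-1.201, 0.383, 0.016, 1.37, -0.006, 1.388, -0.046], TCP at [0.262, 0.567, 0.405] pointing down, gripper open.
Joint ranges: [-2.95, 2.95], [-0.25, 2.06], [-1.52, 1.56], [0.18, 2.33], [-1.44, 4.58], [0.02, 2.06], [-3.01, 3.01]. Speed limits (rad/s): [2.39, 2.39, 3.01, 3.01, 3.14, 3.14, 3.14].

INTERFACE

Orientations are given as a unit quaternion [w, x, y, z].
In Python, from rig import sensors, get_image, calibration, hand_in gives the robot as it stands. The module is installed in compiled form; this text tells all that it offers.
- The arm moves only by the shell command python3 -m inch 'ROWS' [FORCE]. ROWS is JSON, a list of rows, each a list of 5 numbers: the gripper's target within -1 to 1 (fully open at 1, half-way at 0, shut at -1), then the shift along the tool's x, y, z in cm, then the turn about the tool's z in degrees. A call has exactly 5 rows; each row shifts and turns the commanded pose from where the row before left it, along the tool's axes as they then stand; what a row does not reach is not made up. A row lasts 1/8 s, in which the tool goes at most 62.5 mm and 10.7 degrees, less where a joint would pass 70% of its speed; a pose out of reach is approached as far as the arm can. A call with a gripper value outside its range is refused whole. The fingers move at their own pace and stop on an object; FORCE is the grip in N (left out, the last holds). Time passes only in rows, so rows that do not move let the fingers close, or fill a call up. It gives the time, the measured TCP pose, the force and the opening at its end, in the units of the state.
- sensors.read_state(): the state, without advancing time (a new reading comes with each control period).
- get_image(name): name is "scene" or "top"; returns the picture (400x640x3 uint8, red, green, blue); there is no depth.
- calibration(name): a dict with "mtx" (3x3 intrinsics, pixels), "k1" (the pictures are not rectified: a ray, as slopes to the right and down, at radius r is drawn at 1 + k1 r^2 times it, then the intrinsics apply), "position" and "attitude" of the camera in the world. Camera axes: x right, y down, z forward; pixel columns grow to the right and rows downward; lengths in m; the calibration is good to about 2 mm. A picture is of the moment at which its call begins. calibration takes no time and is no camera call.
- hand_in(): hands the job in, once; it reports no verdict.
The state is a dict: "t": time; "joint_positions": joint angles; "joint_velocities": joint speeds; "tau": joint torques, N m; "tool_pos": TCP position; "eef_rot": TCP orientation; "wrist_force": force on the tool from outside, world axes, zero at the start; "ft_torque": the same for the moment, N m; "finger_gap": opening from 0.0 (shut) to 1.0 (fully open).
Only numpy, scipy, OpenCV 4.12 (cv2) and the standard library are available. Lean on these libraries where they do the work, as an engineer would, in place of code of your own. Each camera call takes 0.05 s, during which the arm holds its last target.

## Working session

There is one attempt and no reset: what is moved stays moved. The work goes in short steps, Python scripts to look and compute and a shell command to move; the robot and the scene stay as the last step left them, time stands still between calls to the robot, and variables do not carry over. Pictures are saved under pics/ and viewed, and the job is handed in when it is done.

```bash
mkdir -p pics; ls; python3 - <<'E'
from rig import sensors,get_image,calibration
import cv2
for n in("scene","top"):
    cv2.imwrite(f"pics/{n}0.png",cv2.cvtColor(get_image(n),cv2.COLOR_RGB2BGR)); print(n,calibration(n))
print(sensors.read_state())
E
```

```text
pics
scene {'mtx': array([[444.01799833,   0.        , 316.45201786],
       [  0.        , 444.01799833, 199.37211326],
       [  0.        ,   0.        ,   1.        ]]), 'k1': -0.06949073130483528, 'position': array([0.9227959 , 0.7623793 , 1.02095638]), 'attitude': array([-0.08765997,  0.24430263,  0.89830482, -0.35451431])}
top {'mtx': array([[391.36821213,   0.        , 316.55004461],
       [  0.        , 391.36821213, 201.79891952],
       [  0.        ,   0.        ,   1.        ]]), 'k1': -0.07138936524473122, 'position': array([0.42238223, 0.01334476, 1.03317367]), 'attitude': array([ 0.05116383, -0.70342482,  0.70834733, -0.02863291])}
{'t': 0.1, 'joint_positions': array([-1.20090284,  0.38421078,  0.01636205,  1.37105928, -0.00631619,
        1.38819117, -0.04646642]), 'joint_velocities': array([-0.00032915, -0.00133109, -0.00142445, -0.00341406,  0.00113758,
        0.00268169, -0.00048123]), 'tau': array([ 3.55960437e-03, -6.29132938e+01,  8.47287811e-01, -3.72755778e+01,
        1.66527496e-02,  1.04793906e-02, -5.37767369e-05]), 'tool_pos': array([0.26202326, 0.56726693, 0.40373849]), 'eef_rot': array([-1.91354269e-04,  2.14659947e-01,  9.76688425e-01, -8.89732301e-04]), 'wrist_force': array([-0.46643521, -0.11871429,  0.78975046]), 'ft_torque': array([ 0.04455873, -0.01391069, -0.02914053]), 'finger_gap': 0.9981879649864012}
```

View pics/scene0.png

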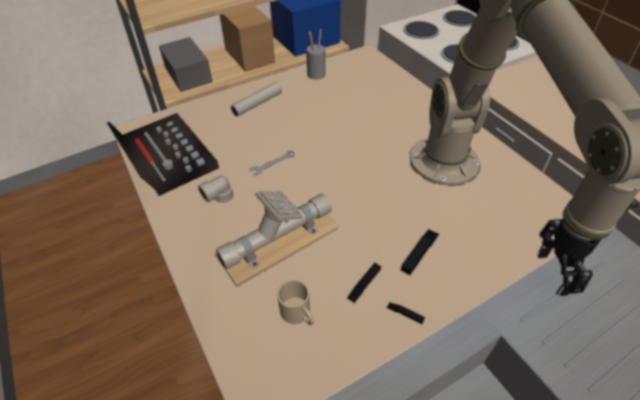

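View pics/top0.png

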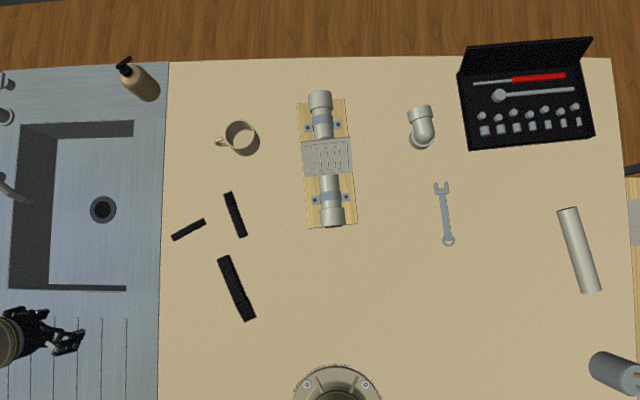

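The top picture shows three black wedges at about (188,229), (235,215) and (236,288). Their lengths are roughly 36, 48 and 71 px at about 2.6 mm/px, so the middle one fits 130 mm. The fitting is near (327,160), the mug at (240,137), the elbow at (421,127) and the spanner at (444,213). Next I'll zoom in and measure.

```bash
cat > h.py <<'E'
import numpy as np,cv2
from scipy.spatial.transform import Rotation as R
from rig import calibration
C={n:calibration(n) for n in("scene","top")}
def rot(q): return R.from_quat([q[1],q[2],q[3],q[0]]).as_matrix()
def proj(n,P):
    c=C[n];P=np.atleast_2d(P);p=(P-c["position"])@rot(c["attitude"])
    s=p[:,:2]/p[:,2:];r2=(s**2).sum(1,keepdims=True);s=s*(1+c["k1"]*r2)
    return s@c["mtx"][:2,:2].T+c["mtx"][:2,2]
def ray(n,uv):
    c=C[n];d=(np.atleast_2d(uv)-c["mtx"][:2,2])/np.array([c["mtx"][0,0],c["mtx"][1,1]])
    s=d.copy()
    for _ in range(20): s=d/(1+c["k1"]*(s**2).sum(1,keepdims=True))
    return np.c_[s,np.ones(len(s))]@rot(c["attitude"]).T
def onz(n,uv,z):
    r=ray(n,uv);o=C[n]["position"];return o+r*((z-o[2])/r[:,2])[:,None]
def crop(src,dst,x0,y0,x1,y1,k):
    im=cv2.imread(src)[y0:y1,x0:x1];cv2.imwrite(dst,cv2.resize(im,None,fx=k,fy=k,interpolation=cv2.INTER_CUBIC))
E
python3 - <<'E'
from h import *
crop("pics/top0.png","pics/t1.png",280,80,380,240,5) if 0 else None
crop("pics/top0.png","pics/t1.png",280,82,380,232,4)
crop("pics/top0.png","pics/t2.png",165,185,265,325,4)
crop("pics/scene0.png","pics/s1.png",205,180,345,290,5)
crop("pics/scene0.png","pics/s2.png",335,225,445,330,5)
E
```

```text
(no output)
```

View pics/t1.png

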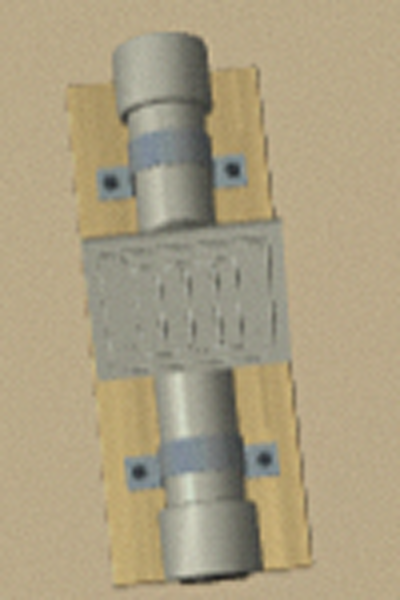

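View pics/t2.png

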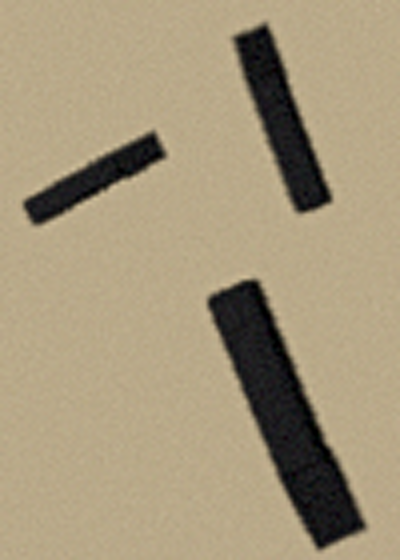

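View pics/s1.png

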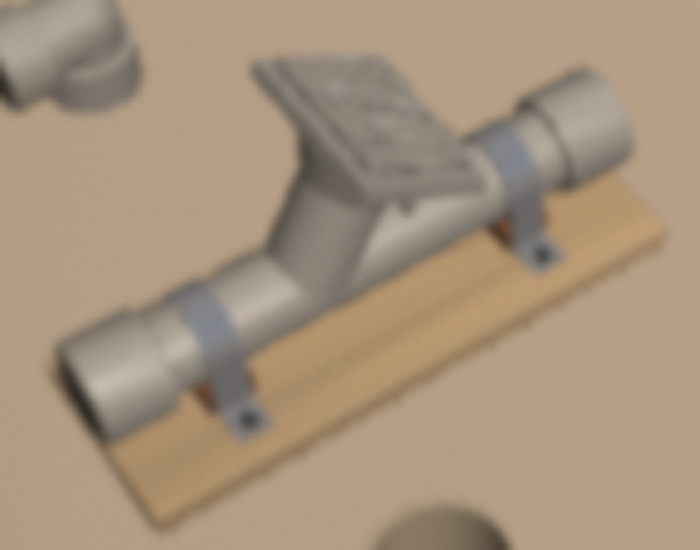

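View pics/s2.png

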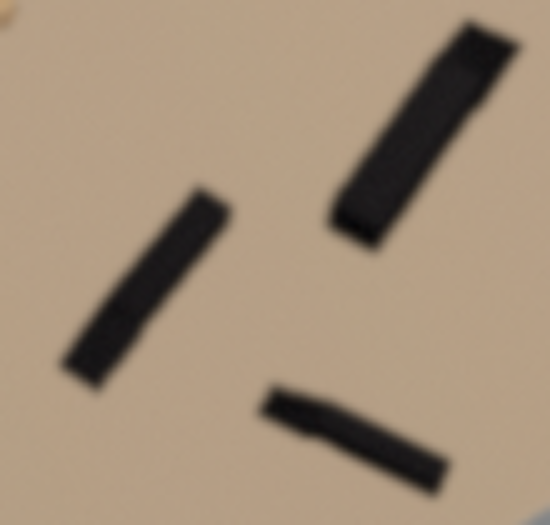

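Zoomed in, the board corners, the port corners and the wedge outlines are clear. The middle wedge's nose is at its upper end in the top view, pointing away from the robot. I'll fit poses from both cameras.

```bash
cat > m1.py <<'E'
from h import *
from scipy.optimize import least_squares
def up(pts,x0,y0,k): return (np.array(pts,float)+.5)/k-.5+[x0,y0]
tb=up([(115,585),(310,568),(257,68),(68,85)],280,82,4)
B=np.array([(-.17,.065,.018),(-.17,-.065,.018),(.17,-.065,.018),(.17,.065,.018)])
sb=up([(162,522),(663,232)],205,180,5)   # far-left, near-left board top corners
Bs=np.array([(.17,.065,.018),(-.17,.065,.018)])
th=np.radians(30)
Rp=np.array([[np.cos(th),0,-np.sin(th)],[0,1,0],[np.sin(th),0,np.cos(th)]])
pp=np.array([-.019,0,.1515])
tp=up([(83,237),(283,222),(290,362),(98,380)],280,82,4)
PP=np.array([(.042,.057,0),(.042,-.057,0),(-.042,-.057,0),(-.042,.057,0)])@Rp.T+pp
sp=up([(365,200),(488,188)],205,180,5) # 
def T(v,P): c,s=np.cos(v[2]),np.sin(v[2]);return P@np.array([[c,s,0],[-s,c,0],[0,0,1]])+[v[0],v[1],0]
def res(v): return np.r_[(proj("top",T(v,B))-tb).ravel(),(proj("scene",T(v,Bs))-sb).ravel(),(proj("top",T(v,PP))-tp).ravel()]
s=least_squares(res,[.5,0,0]);print("fitting",s.x,np.degrees(s.x[2]),s.fun.reshape(-1,2).round(1))
v=s.x
np.save("fit.npy",v)
print("port",T(v,pp[None]))
wt=up([(234,37),(266,25),(331,200),(300,213)],165,185,4)
W=onz("top",wt,.01);print(W)
print(np.linalg.norm(W-np.roll(W,-1,0),axis=1))
# fit wedge: nose top corners(z~.0016), rear top corners z .02
Wm=np.array([(.065,.013,.001),(.065,-.013,.001),(-.065,-.012,.020),(-.065,.012,.02)])
s2=least_squares(lambda v:(proj("top",T(v,Wm))-wt).ravel(),[.5,.2,0]);print("wedge",s2.x,np.degrees(s2.x[2]),s2.fun.reshape(-1,2).round(1))
np.save("wedge.npy",s2.x)
E
python3 m1.py
python3 - <<'E'
from m1 import *
im=cv2.imread("pics/scene0.png")
im=cv2.resize(im,None,fx=4,fy=4)
for P in (B,PP):
    cv2.polylines(im,[((proj("scene",T(v,P))+.5)*4-.5).astype(np.int32)],True,(0,0,255),1)
cv2.polylines(im,[((proj("scene",T(s2.x,Wm))+.5)*4-.5).astype(np.int32)],True,(0,255,0),1)
cv2.imwrite("pics/ov.png",im[720:1240,800:1600])
E
```

```text
fitting [0.64398774 0.01959532 0.09101723] 5.214902984632539 [[-0.7  0.4]
 [ 0.5 -0.3]
 [-0.1 -0.6]
 [-0.6  0.1]
 [-2.5 -0.8]
 [ 0.2 -1.2]
 [-0.7  1.3]
 [-0.4 -0.1]
 [ 0.2 -0. ]
 [-0.3  0.3]]
port [[0.62506639 0.01786838 0.1515    ]]
[[0.5620514  0.29519335 0.01      ]
 [0.5699111  0.2736764  0.01      ]
 [0.45328641 0.22816042 0.01      ]
 [0.44483272 0.24866436 0.01      ]]
[0.02290751 0.12519195 0.02217829 0.12611569]
wedge [0.50805022 0.26152899 0.40284254] 23.081177334029462 [[-0.5  0.2]
 [ 0.3 -0.6]
 [ 0.4  0. ]
 [-0.3  0.4]]
fitting [0.64398774 0.01959532 0.09101723] 5.214902984632539 [[-0.7  0.4]
 [ 0.5 -0.3]
 [-0.1 -0.6]
 [-0.6  0.1]
 [-2.5 -0.8]
 [ 0.2 -1.2]
 [-0.7  1.3]
 [-0.4 -0.1]
 [ 0.2 -0. ]
 [-0.3  0.3]]
port [[0.62506639 0.01786838 0.1515    ]]
[[0.5620514  0.29519335 0.01      ]
 [0.5699111  0.2736764  0.01      ]
 [0.45328641 0.22816042 0.01      ]
 [0.44483272 0.24866436 0.01      ]]
[0.02290751 0.12519195 0.02217829 0.12611569]
wedge [0.50805022 0.26152899 0.40284254] 23.081177334029462 [[-0.5  0.2]
 [ 0.3 -0.6]
 [ 0.4  0. ]
 [-0.3  0.4]]
```

View pics/ov.png

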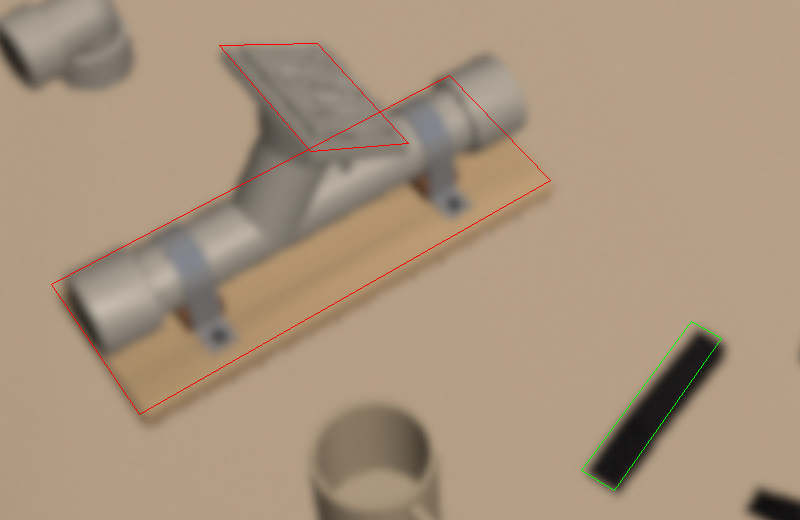

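```bash
cat >> h.py <<'E'
def st():
    from rig import sensors
    s=sensors.read_state();return s,np.array(s["tool_pos"]),rot(s["eef_rot"])
def rep():
    s,p,M=st()
    print("t",round(s["t"],2),"tcp",p.round(4),"grasp",(p+.155*M[:,2]).round(4),"toolz",M[:,2].round(3),"xhead",round(np.degrees(np.arctan2(M[1,0],M[0,0])),2),"gap",round(s["finger_gap"],3))
    print(" F",np.round(s["wrist_force"],1),"q",np.round(s["joint_positions"],2))
def to(g,off=.155):
    "delta in cm, tool axes, to bring grasp point to g"
    s,p,M=st();print("d cm",(M.T@(np.array(g)-p-off*M[:,2])*100).round(2))
E
python3 -m inch '[[1,-5.5,-2.7,0,0],[1,-5.5,-2.7,0,0],[1,-5.5,-2.7,0,0],[1,-5.5,-2.7,0,0],[1,-5.5,-2.7,0,0]]' 40; python3 -c "
from h import *
rep();to([.508,.2615,.15])"
```

```text
t: 0.72
tool_pos: [0.456, 0.3277, 0.4044]
eef_rot: [-0.0, 0.215, 0.977, -0.0]
wrist_force: [0.4, 0.8, -0.7]
finger_gap: 0.999
t 0.72 tcp [0.456  0.3277 0.4044] grasp [0.4559 0.3276 0.2494] toolz [-0. -0. -1.] xhead 155.21 gap 0.999
 F [ 0.4  0.8 -0.7] q [-0.82  0.25  0.17  1.56 -0.04  1.34  0.49]
d cm [-7.5  -3.82  9.94]
```

```bash
python3 -m inch '[[1,-3.75,-1.9,0,0],[1,-3.75,-1.9,0,0],[1,0,0,0,-10],[1,0,0,0,-10],[1,0,0,0,-10]]'; python3 -c "
from h import *
rep();to([.85,.2615,.24])"
```

```text
t: 1.35
tool_pos: [0.5072, 0.2634, 0.4041]
eef_rot: [-0.001, -0.048, 0.999, -0.0]
wrist_force: [0.4, -0.2, -0.4]
finger_gap: 1.002
t 1.35 tcp [0.5072 0.2634 0.4041] grasp [0.5071 0.2633 0.2491] toolz [-0.001 -0.001 -1.   ] xhead -174.48 gap 1.002
 F [ 0.4 -0.2 -0.4] q [-0.66  0.27  0.15  1.53 -0.04  1.35  1.17]
d cm [-34.12  -3.48   0.88]
```

```bash
python3 -m inch '[[1,-6.2,-0.6,0,0],[1,-6.2,-0.6,0,0],[1,-6.2,-0.6,0,0],[1,-6.2,-0.6,0,0],[1,-6.2,-0.6,0,0]]'; python3 -c "
from h import *
rep()"
```

```text
t: 1.98
tool_pos: [0.7887, 0.2613, 0.4065]
eef_rot: [0.0, -0.04, 0.999, 0.001]
wrist_force: [1.6, 0.6, 1.8]
finger_gap: 1.002
t 1.98 tcp [0.7887 0.2613 0.4065] grasp [0.7889 0.2616 0.2515] toolz [ 0.001  0.002 -1.   ] xhead -175.39 gap 1.002
 F [1.6 0.6 1.8] q [-0.41  0.98  0.23  0.42 -0.2   1.75  1.34]
```

```bash
python3 -m inch '[[1,-4,-0.4,0,0],[1,-4,-0.4,0,0],[1,-4,-0.4,0,0],[1,-4,-0.4,0,0],[1,-4,-0.4,0,0]]'; python3 -c "
from h import *
rep()"
```

```text
t: 2.6
tool_pos: [0.8531, 0.2237, 0.3717]
eef_rot: [0.05, -0.039, 0.998, 0.013]
wrist_force: [-0.4, -0.9, 0.9]
finger_gap: 1.001
t 2.6 tcp [0.8531 0.2237 0.3717] grasp [0.8684 0.2284 0.2176] toolz [ 0.099  0.03  -0.995] xhead -175.54 gap 1.001
 F [-0.4 -0.9  0.9] q [-0.37  1.22  1.29  0.18 -1.24  1.76  1.46]
```

```bash
python3 -m inch '[[1,4,0,0,0],[1,4,0,0,0],[1,4,0,0,0],[1,0,0,0,0],[1,0,0,0,0]]'; python3 -c "
from h import *
rep()"
```

```text
t: 3.22
tool_pos: [0.7617, 0.2205, 0.3649]
eef_rot: [0.052, -0.04, 0.998, 0.013]
wrist_force: [1.1, 0.5, 0.4]
finger_gap: 0.999
t 3.23 tcp [0.7617 0.2205 0.3649] grasp [0.7776 0.2253 0.2108] toolz [ 0.102  0.031 -0.994] xhead -175.49 gap 0.999
 F [1.1 0.5 0.4] q [-0.8   1.08  1.4   0.93 -1.12  1.63  1.77]
```

```bash
cat > kin.py <<'E'
from h import *
from scipy.optimize import least_squares
LO=np.array([-2.95,-.25,-1.52,.18,-1.44,.02,-3.01]);HI=np.array([2.95,2.06,1.56,2.33,4.58,2.06,3.01])
def rz(a): return R.from_euler('z',a).as_matrix()
def ry(a): return R.from_euler('y',a).as_matrix()
D=[.32,.453,.463,.25]; S=[-1,1,-1,-1]
def fk(q,D=None,S=None,full=False):
    D=D or globals()['D'];S=S or globals()['S']
    M=rz(S[0]*q[0]);p=np.array([0,0,D[0]])
    M=M@ry(q[1]);p=p+M[:,2]*D[1];el=p
    M=M@rz(S[1]*q[2])@ry(q[3]);p=p+M[:,2]*D[2];wr=p
    M=M@rz(S[2]*q[4])@ry(q[5]);p=p+M[:,2]*D[3]
    M=M@rz(S[3]*q[6])
    return (p,M,el,wr) if full else (p,M)
E
python3 - <<'E'
from kin import *
import itertools
s,p,M=st()
data=[(np.array([-1.20090284,.38421078,.01636205,1.37105928,-.00631619,1.38819117,-.04646642]),np.array([.26202326,.56726693,.40373849]),rot([-1.9e-4,.21466,.976688,-.00089])),(np.array(s["joint_positions"]),p,M)]
for q,p,t in [([-.82,.25,.17,1.56,-.04,1.34,.49],[.456,.3277,.4044],[0,.215,.977,0]),([-.66,.27,.15,1.53,-.04,1.35,1.17],[.5072,.2634,.4041],[-.001,-.048,.999,0]),([-.41,.98,.23,.42,-.2,1.75,1.34],[.7887,.2613,.4065],[0,-.04,.999,.001]),([-.37,1.22,1.29,.18,-1.24,1.76,1.46],[.8531,.2237,.3717],[.05,-.039,.998,.013])]:
    data.append((np.array(q),np.array(p),rot(t)))
out=[]
for S in itertools.product([-1,1],repeat=4):
  def f(x):
    r=[]
    for q,p,M in data:
        a,A=fk(q,[x[0],x[1],x[2],x[3]],list(S));r+=list(a-p)+list(.3*(A@rz(x[4])-M).ravel())
    return r
  for y0 in(0,1.57,3.14,-1.57):
    o=least_squares(f,[.32,.453,.463,.25,y0]);out.append((o.cost,S,o.x))
out.sort(key=lambda a:a[0])
for o in out[:4]:print(o)
E
```

```text
(np.float64(0.0022923483270304067), (-1, -1, -1, -1), array([0.35079452, 0.43408352, 0.4722461 , 0.26369968, 1.57342798]))
(np.float64(0.0022923483270304106), (-1, -1, -1, -1), array([0.35079452, 0.43408352, 0.4722461 , 0.26369968, 1.57342798]))
(np.float64(0.0022923483270304115), (-1, -1, -1, -1), array([0.35079453, 0.43408352, 0.4722461 , 0.26369969, 1.57342798]))
(np.float64(0.002292348327030412), (-1, -1, -1, -1), array([ 0.35079453,  0.43408352,  0.4722461 ,  0.26369969, -4.70975733]))
```

```bash
cat > data.py <<'E'
from kin import *
data=[(np.array([-1.20090284,.38421078,.01636205,1.37105928,-.00631619,1.38819117,-.04646642]),np.array([.26202326,.56726693,.40373849]),rot([-1.9e-4,.21466,.976688,-.00089]))]
for q,p,t in [([-.82,.25,.17,1.56,-.04,1.34,.49],[.456,.3277,.4044],[0,.215,.977,0]),([-.66,.27,.15,1.53,-.04,1.35,1.17],[.5072,.2634,.4041],[-.001,-.048,.999,0]),([-.41,.98,.23,.42,-.2,1.75,1.34],[.7887,.2613,.4065],[0,-.04,.999,.001]),([-.37,1.22,1.29,.18,-1.24,1.76,1.46],[.8531,.2237,.3717],[.05,-.039,.998,.013])]:
    data.append((np.array(q),np.array(p),rot(t)))
s,p,M=st();data.append((np.array(s["joint_positions"]),p,M))
E
python3 - <<'E'
from data import *
def f2(x,full=False):
    r=[]
    for q,p,M in data:
        qq=q+np.r_[x[5:11],0]
        # with elbow lateral/forward offsets
        A=rz(-qq[0]);P=np.array([0,0,x[0]])
        A=A@ry(qq[1]);P=P+A@[x[11],0,x[1]]
        A=A@rz(-qq[2])@ry(qq[3]);P=P+A@[x[12],0,x[2]]
        A=A@rz(-qq[4])@ry(qq[5]);P=P+A@[x[13],0,x[3]]
        A=A@rz(-qq[6]+x[4])
        r.append(np.r_[P-p,.3*(A-M).ravel()])
    r=np.array(r)
    if full: return r
    return np.r_[r.ravel(),.02*x[5:11]]
o=least_squares(f2,[.35,.45,.46,.26,1.57]+[0]*6+[0]*3)
print(o.cost,o.x.round(4));print((f2(o.x,True)[:,:3]*1000).round(1));print(np.abs(f2(o.x,True)[:,3:]).max(1)/.3)
E
```

```text
0.0001748806082500513 [ 0.1932  0.4553  0.4695  0.147   1.5246  0.0366 -0.0132  0.016   0.0033
 -0.0059  0.0122 -0.007  -0.0165 -0.0022]
[[-1.2  1.1  4. ]
 [-1.9  2.  -2.8]
 [-2.8  4.2 -0.2]
 [-1.2  0.5  9. ]
 [ 2.8 -1.5 -7.3]
 [-0.6 -5.2 -2.8]]
[0.00575606 0.00828922 0.00560325 0.00673311 0.01351655 0.00827718]
```

```bash
cat > sim.py <<'E'
from kin import *
X=[ 0.1932,0.4553,0.4695,0.147,1.5246,0.0366,-0.0132,0.016,0.0033,-0.0059,0.0122,-0.007,-0.0165,-0.0022]
def fk2(q,full=False):
    x=X;qq=np.array(q)+np.r_[x[5:11],0]
    A=rz(-qq[0]);P=np.array([0,0,x[0]]);A=A@ry(qq[1]);P=P+A@[x[11],0,x[1]];e=P
    A=A@rz(-qq[2])@ry(qq[3]);P=P+A@[x[12],0,x[2]];w=P
    A=A@rz(-qq[4])@ry(qq[5]);P=P+A@[x[13],0,x[3]]
    A=A@rz(-qq[6]+x[4]);return (P,A,e,w) if full else (P,A)
def err(q,p,M):
    a,A=fk2(q);return np.r_[p-a,R.from_matrix(M@A.T).as_rotvec()]
def jac(q):
    J=np.zeros((6,7));a,A=fk2(q)
    for i in range(7):
        d=np.array(q,float);d[i]+=1e-5;b,B=fk2(d);J[:,i]=np.r_[(b-a)/1e-5,R.from_matrix(B@A.T).as_rotvec()/1e-5]
    return J
VM=.7*np.array([2.39,2.39,3.01,3.01,3.14,3.14,3.14])/8
def dls(q,p,M,lam=.05,it=20,wr=.3,home=None):
    q=np.array(q,float);W=np.diag([1,1,1,wr,wr,wr]);q0=q.copy()
    for _ in range(it):
        J=W@jac(q);e=W@err(q,p,M);q=np.clip(q+J.T@np.linalg.solve(J@J.T+lam**2*np.eye(6),e),LO,HI)
    d=q-q0;k=max(1,np.max(np.abs(d)/VM));return q0+d/k
def lsq(q,p,M,wr=.3,reg=.01):
    q0=np.array(q);W=np.array([1,1,1,wr,wr,wr])
    o=least_squares(lambda x:np.r_[W*err(x,p,M),reg*(x-q0)],np.clip(q0,LO+1e-6,HI-1e-6),bounds=(LO,HI));d=o.x-q0;k=max(1,np.max(np.abs(d)/VM));return q0+d/k
def run(q,rows,solver,rebase=True,**k):
    q=np.array(q,float);p,M=fk2(q)
    for r in rows:
        p=p+M@np.array(r[:3])/100;M=M@rz(np.radians(r[3]));q=solver(q,p,M,**k)
        if rebase:p,M=fk2(q)
    return q
if __name__=="__main__":
    q0=[-.41,.98,.23,.42,-.2,1.75,1.34]
    for nm,f,k in [("dls",dls,dict(wr=.3)),("dls1",dls,dict(wr=1)),("dls it3",dls,dict(it=3)),("lsq.3",lsq,dict(wr=.3)),("lsq1",lsq,dict(wr=1)),("lsq.1",lsq,dict(wr=.1)),("lsqreg",lsq,dict(wr=.3,reg=.001))]:
      for rb in(True,False):
        q=run(q0,[(-4,-.4,0,0)]*5,f,rb,**k);p,M=fk2(q);print(nm,rb,q.round(2),p.round(3),M[:,2].round(3))
    print("obs [-.37,1.22,1.29,.18,-1.24,1.76,1.46] [.853,.224,.372] [.099,.03,-.995]")
E
python3 sim.py
```

```text
dls True [-0.18  1.69  0.19  0.18 -0.25  2.06  1.24] [ 0.798  0.113 -0.071] [-0.708 -0.042 -0.704]
dls False [-0.31  1.21  0.22  0.18 -0.27  2.04  1.29] [0.811 0.217 0.329] [-0.291 -0.024 -0.957]
dls1 True [-0.18  1.72  0.17  0.18 -0.22  2.06  1.24] [ 0.789  0.112 -0.096] [-0.73  -0.051 -0.682]
dls1 False [-0.33  1.11  0.19  0.18 -0.23  1.97  1.33] [0.799 0.233 0.412] [-0.121  0.012 -0.993]
dls it3 True [-0.19  1.69  0.2   0.18 -0.25  2.06  1.25] [ 0.798  0.115 -0.071] [-0.708 -0.047 -0.705]
dls it3 False [-0.22  1.55  0.19  0.18 -0.26  2.06  1.24] [0.821 0.15  0.044] [-0.603 -0.045 -0.796]
lsq.3 True [-0.32  1.16  0.32  0.18 -0.32  1.6   1.39] [0.866 0.225 0.379] [ 0.205  0.058 -0.977]
lsq.3 False [-0.34  1.18  0.66  0.18 -0.64  1.61  1.42] [0.869 0.228 0.37 ] [ 0.205  0.054 -0.977]
lsq1 True [-0.32  1.17  0.34  0.18 -0.33  1.77  1.4 ] [0.845 0.219 0.359] [ 0.021  0.006 -1.   ]
lsq1 False [-0.35  1.19  0.79  0.18 -0.75  1.8   1.43] [0.843 0.222 0.363] [ 0.019  0.006 -1.   ]
lsq.1 True [-0.31  1.12  0.24  0.18 -0.28  1.05  1.39] [0.927 0.242 0.446] [ 0.686  0.193 -0.701]
lsq.1 False [-0.32  1.18  0.33  0.18 -0.35  1.05  1.39] [0.938 0.246 0.397] [ 0.656  0.172 -0.735]
lsqreg True [-0.33  1.18  1.43  0.18 -1.44  1.82  1.37] [0.847 0.188 0.411] [ 0.106  0.078 -0.991]
lsqreg False [-0.37  1.23  1.47  0.18 -1.44  1.68  1.46] [0.869 0.228 0.37 ] [ 0.204  0.053 -0.977]
obs [-.37,1.22,1.29,.18,-1.24,1.76,1.46] [.853,.224,.372] [.099,.03,-.995]
```

```bash
python3 - <<'E'
from sim import *
q0=[-.41,.98,.23,.42,-.2,1.75,1.34]
for wr in(.4,.5):
  for reg in(.0005,.002,.004):
   for rb in(True,False):
    q=run(q0,[(-4,-.4,0,0)]*5,lsq,rb,wr=wr,reg=reg);p,M=fk2(q);
    q2=run(q,[(4,0,0,0)]*3,lsq,rb,wr=wr,reg=reg)
    print(wr,reg,rb,q.round(2),p.round(3),M[:,2].round(3),q2.round(2))
s,p,M=st();q=s["joint_positions"]
print(*[a.round(3) for a in fk2(q,True)])
E
```

```text
0.4 0.0005 True [-0.33  1.18  1.44  0.18 -1.44  1.86  1.37] [0.843 0.187 0.408] [ 0.07   0.07  -0.995] [-0.78  1.1   1.55  0.91 -1.25  1.79  1.69]
0.4 0.0005 False [-0.37  1.23  1.48  0.18 -1.44  1.76  1.46] [0.858 0.225 0.366] [ 0.124  0.032 -0.992] [-0.84  1.15  1.54  0.97 -1.25  1.66  1.81]
0.4 0.002 True [-0.33  1.18  1.44  0.18 -1.44  1.86  1.37] [0.843 0.19  0.408] [ 0.071  0.068 -0.995] [-0.78  1.11  1.56  0.91 -1.26  1.79  1.7 ]
0.4 0.002 False [-0.37  1.23  1.48  0.18 -1.44  1.76  1.46] [0.858 0.225 0.366] [ 0.124  0.032 -0.992] [-0.84  1.16  1.56  0.97 -1.27  1.67  1.82]
0.4 0.004 True [-0.38  1.21  1.36  0.18 -1.32  1.81  1.44] [0.844 0.23  0.379] [ 0.076  0.027 -0.997] [-0.82  1.11  1.49  0.92 -1.18  1.71  1.76]
0.4 0.004 False [-0.38  1.22  1.36  0.18 -1.32  1.78  1.45] [0.851 0.228 0.371] [ 0.099  0.03  -0.995] [-0.84  1.12  1.49  0.97 -1.19  1.67  1.79]
0.5 0.0005 True [-0.33  1.18  1.44  0.18 -1.44  1.88  1.37] [0.841 0.186 0.407] [ 0.052  0.066 -0.996] [-0.78  1.1   1.55  0.91 -1.25  1.8   1.69]
0.5 0.0005 False [-0.37  1.23  1.48  0.18 -1.44  1.8   1.47] [0.852 0.224 0.364] [ 0.082  0.022 -0.996] [-0.84  1.16  1.56  0.97 -1.25  1.71  1.82]
0.5 0.002 True [-0.33  1.18  1.44  0.18 -1.44  1.87  1.37] [0.84  0.188 0.406] [ 0.052  0.064 -0.997] [-0.78  1.11  1.56  0.91 -1.25  1.81  1.7 ]
0.5 0.002 False [-0.37  1.23  1.48  0.18 -1.44  1.8   1.47] [0.852 0.224 0.364] [ 0.082  0.022 -0.996] [-0.84  1.16  1.56  0.97 -1.25  1.71  1.82]
0.5 0.004 True [-0.38  1.21  1.37  0.18 -1.32  1.85  1.44] [0.84  0.229 0.377] [ 0.044  0.018 -0.999] [-0.82  1.12  1.5   0.92 -1.18  1.75  1.76]
0.5 0.004 False [-0.38  1.22  1.37  0.18 -1.32  1.82  1.45] [0.846 0.227 0.37 ] [ 0.064  0.021 -0.998] [-0.85  1.12  1.5   0.97 -1.18  1.71  1.79]
[0.761 0.215 0.362] [[-0.991 -0.082  0.11 ]
 [-0.078  0.996  0.034]
 [-0.113  0.025 -0.993]] [0.286 0.274 0.418] [0.743 0.211 0.508]
```

```bash
cat > plan.py <<'E'
from sim import *
K=dict(wr=.4,reg=.004)
def call(q,world_d=None,turn=0,v=True,n=5):
    """one call: world displacement per row (cm), n rows"""
    p,M=fk2(q);d=(M.T@np.array(world_d)) if world_d is not None else np.zeros(3)
    rows=[(*d,0)]*n if turn==0 else [(0,0,0,turn)]*n
    return run(q,rows,lsq,False,**K)
def show(q,t=""):
    p,M,e,w=fk2(q,True);print(t,"q",q.round(2),"p",p.round(3),"z",M[:,2].round(3),"xh",round(np.degrees(np.arctan2(M[1,0],M[0,0])),1),"el",e.round(2),"wr",w.round(2))
def goto(q,P,H=None,lim=12):
    P=np.array(P)
    for i in range(lim):
        p,M=fk2(q);d=P-p
        n=np.linalg.norm(d)
        if n<.003: break
        q=call(q,d/n*min(6,n*100/5))
    if H is not None:
        for i in range(8):
            p,M=fk2(q);h=np.degrees(np.arctan2(M[1,0],M[0,0]));dh=(H-h+180)%360-180
            if abs(dh)<.5:break
            q=call(q,turn=-np.clip(dh/5,-10,10))
    return q
E
python3 - <<'E'
from plan import *
s,_,_=st();q=np.array(s["joint_positions"]);show(q,"now")
q=goto(q,[.42,.2,.36]);show(q,"in")
for i in range(3):
    q=call(q,np.array([-.9,-.35,0])*4);show(q,"push in")
E
```

```text
now q [-0.8   1.08  1.4   0.93 -1.12  1.63  1.77] p [0.761 0.215 0.362] z [ 0.11   0.034 -0.993] xh -175.5 el [0.29 0.27 0.42] wr [0.74 0.21 0.51]
in q [-2.04  0.07  1.56  1.91 -0.04  1.1   1.19] p [0.421 0.201 0.36 ] z [ 0.111  0.033 -0.993] xh -175.7 el [-0.01  0.02  0.65] wr [0.4  0.19 0.51]
push in q [-1.05 -0.22  0.46  2.1   0.11  1.14  1.02] p [0.33  0.163 0.356] z [ 0.077  0.054 -0.996] xh -175.5 el [-0.06 -0.09  0.63] wr [0.32 0.15 0.5 ]
push in q [-0.59 -0.25 -0.02  2.27 -0.    1.15  1.06] p [0.261 0.16  0.301] z [-0.025 -0.008 -1.   ] xh -175.4 el [-0.11 -0.07  0.63] wr [0.26 0.16 0.45]
push in q [-0.86 -0.25 -0.02  2.33 -0.01  1.22  0.79] p [0.183 0.202 0.275] z [-0.121 -0.112 -0.986] xh -175.7 el [-0.08 -0.09  0.63] wr [0.2  0.22 0.42]
```

```bash
python3 -m inch '[[1,6.1,0.2,-0.7,0],[1,6.1,0.2,-0.7,0],[1,6.1,0.2,-0.7,0],[1,6.1,0.2,-0.7,0],[1,6.1,0.2,-0.7,0]]'; python3 - <<'E'
from plan import *
rep()
s,_,_=st();q=np.array(s["joint_positions"])
for d in (2,3,4,5):
    a=call(q,np.array([-.9,-.4,0])*d);show(a,"push %g"%d)
    b=call(a,np.array([-.9,-.4,0])*d);show(b,"2 push %g"%d)
p,M=fk2(q);print((M.T@[-.9,-.4,0]).round(3))
E
```

```text
t: 3.85
tool_pos: [0.4683, 0.2058, 0.3727]
eef_rot: [0.054, -0.036, 0.998, 0.012]
wrist_force: [-1.0, 0.1, 3.1]
finger_gap: 1.0
t 3.85 tcp [0.4683 0.2058 0.3727] grasp [0.4849 0.2099 0.2187] toolz [ 0.108  0.027 -0.994] xhead -175.95 gap 1.0
 F [-1.   0.1  3.1] q [-1.67  0.48  1.55  1.82 -0.53  1.24  1.65]
push 2 q [-1.63 -0.21  1.03  2.    0.23  1.16  0.97] p [0.386 0.156 0.36 ] z [ 0.08   0.04  -0.996] xh -176.4 el [ 0.   -0.11  0.64] wr [0.37 0.15 0.51]
2 push 2 q [-0.67 -0.25  0.2   2.13  0.06  1.17  1.15] p [0.323 0.126 0.361] z [ 0.078  0.042 -0.996] xh -176.3 el [-0.1  -0.07  0.63] wr [0.31 0.12 0.51]
push 3 q [-1.21 -0.23  0.66  2.06  0.17  1.16  1.03] p [0.356 0.14  0.365] z [ 0.089  0.05  -0.995] xh -176.4 el [-0.04 -0.11  0.63] wr [0.34 0.13 0.51]
2 push 3 q [-0.37 -0.25 -0.02  2.19 -0.01  1.18  1.26] p [0.306 0.11  0.335] z [ 0.011  0.023 -1.   ] xh -176.3 el [-0.12 -0.04  0.63] wr [0.3  0.11 0.48]
push 4 q [-1.98  0.05  1.56  2.02 -0.04  1.11  1.24] p [0.402 0.156 0.311] z [-0.005  0.    -1.   ] xh -176.3 el [-0.    0.01  0.65] wr [0.4  0.16 0.46]
2 push 4 q [-1.94  0.07  1.56  2.26 -0.06  1.    1.31] p [0.338 0.115 0.217] z [-0.12  -0.039 -0.992] xh -176.5 el [-0.01  0.02  0.65] wr [0.35 0.12 0.36]
push 5 q [-1.35 -0.07  0.92  2.02 -0.01  1.15  1.22] p [0.389 0.141 0.331] z [-0.026  0.083 -0.996] xh -176.4 el [-0.01 -0.04  0.65] wr [0.39 0.13 0.48]
2 push 5 q [-0.46 -0.25  0.15  2.26 -0.05  1.18  1.36] p [0.293 0.078 0.302] z [-0.082  0.075 -0.994] xh -175.8 el [-0.11 -0.05  0.63] wr [0.3  0.07 0.45]
[ 0.918 -0.34  -0.107]
```

```bash
python3 -m inch '[[1,2.7,-1,-0.3,0],[1,2.7,-1,-0.3,0],[1,2.7,-1,-0.3,0],[1,2.7,-1,-0.3,0],[1,2.7,-1,-0.3,0]]'; python3 -c "
from h import *
rep()"; python3 -m inch '[[1,2.7,-1,-0.3,0],[1,2.7,-1,-0.3,0],[1,2.7,-1,-0.3,0],[1,2.7,-1,-0.3,0],[1,2.7,-1,-0.3,0]]'; python3 - <<'E'
from plan import *
rep()
s,_,_=st();q=np.array(s["joint_positions"])
for d in (1,2,3):
    a=call(q,np.array([-.95,-.3,0])*d);show(a,"push %g"%d)
E
```

```text
t: 4.47
tool_pos: [0.363, 0.1573, 0.3665]
eef_rot: [0.028, -0.031, 0.999, 0.007]
wrist_force: [-0.0, -0.4, 0.5]
finger_gap: 1.002
t 4.47 tcp [0.363  0.1573 0.3665] grasp [0.3717 0.1599 0.2118] toolz [ 0.056  0.017 -0.998] xhead -176.45 gap 1.002
 F [-0.  -0.4  0.5] q [-1.46 -0.25  0.84  2.05  0.22  1.21  0.94]
t: 5.1
tool_pos: [0.3163, 0.13, 0.3776]
eef_rot: [0.033, -0.03, 0.999, 0.015]
wrist_force: [-0.8, 0.2, 0.1]
finger_gap: 1.0
t 5.1 tcp [0.3163 0.13   0.3776] grasp [0.3263 0.135  0.223 ] toolz [ 0.065  0.032 -0.997] xhead -176.58 gap 1.0
 F [-0.8  0.2  0.1] q [-0.41 -0.25 -0.06  2.11 -0.02  1.21  1.17]
push 1 q [-0.49 -0.25 -0.02  2.13 -0.    1.23  1.13] p [0.301 0.147 0.361] z [ 0.026  0.019 -0.999] xh -177.0 el [-0.11 -0.05  0.63] wr [0.3  0.14 0.51]
push 2 q [-0.52 -0.25 -0.02  2.16  0.    1.23  1.1 ] p [0.288 0.152 0.347] z [-0.006  0.001 -1.   ] xh -177.0 el [-0.11 -0.06  0.63] wr [0.29 0.15 0.49]
push 3 q [-0.57 -0.25 -0.02  2.2   0.01  1.23  1.05] p [0.272 0.159 0.331] z [-0.035 -0.02  -0.999] xh -177.0 el [-0.11 -0.06  0.63] wr [0.28 0.16 0.48]
```

```bash
python3 -m inch '[[1,1.8,-0.8,-0.1,0],[1,1.8,-0.8,-0.1,0],[1,1.8,-0.8,-0.1,0],[1,1.8,-0.8,-0.1,0],[1,1.8,-0.8,-0.1,0]]'; python3 - <<'E'
from plan import *
rep()
E
```

```text
t: 5.72
tool_pos: [0.2996, 0.1133, 0.3539]
eef_rot: [0.0, -0.034, 0.999, 0.003]
wrist_force: [0.1, 1.2, 1.0]
finger_gap: 0.999
t 5.72 tcp [0.2996 0.1133 0.3539] grasp [0.2996 0.1144 0.1989] toolz [ 0.     0.007 -1.   ] xhead -176.15 gap 0.999
 F [0.1 1.2 1. ] q [-0.2  -0.25 -0.21  2.16 -0.06  1.23  1.25]
```

```bash
cat >> plan.py <<'E'
v=np.load("fit.npy");th=np.radians(30)
Rport=rz(v[2])@np.array([[np.cos(th),0,-np.sin(th)],[0,1,0],[np.sin(th),0,np.cos(th)]])
Pport=np.array([v[0],v[1],0])+rz(v[2])@[-.019,0,.1515]
def tcp_for(side,y,g=.005,h=.002,L=.173):
    """TCP with tip at port y (m, outward positive), underside h.. side=+1 left"""
    # wedge origin-> tip 65; grasp at wedge x=g => dist from tip .065-g ; underside at ~ .174 ahead of tcp
    return Pport+Rport@np.array([0,side*(y+.065-g),L+h])
E
python3 - <<'E'
from plan import *
print(Pport,Rport.round(3))
s,_,_=st();q=np.array(s["joint_positions"])
w=np.load("wedge.npy");G=np.array([w[0],w[1]])+.005*np.array([np.cos(w[2]),np.sin(w[2])]);print("grasp",G)
q=goto(q,[*G,.35],-156.9);show(q,"above")
q=goto(q,[*G,.175]);show(q,"pick")
q=goto(q,[*G,.40]);show(q,"lift")
for L in [(.7,.13,.42)]:
    a=goto(q,L);show(a,"out")
    for i in range(4):
        a=call(a,np.array([.995,.09,0])*5);show(a,"push")
for sd in(1,-1):
    print(sd,tcp_for(sd,.07),"xhead",np.degrees(np.arctan2(sd*Rport[1,1],sd*Rport[0,1])))
E
```

```text
[0.62506639 0.01786838 0.1515    ] [[ 0.862 -0.091 -0.498]
 [ 0.079  0.996 -0.045]
 [ 0.5    0.     0.866]]
grasp [0.51264997 0.26348917]
above q [-0.26  0.31 -0.32  1.6   0.09  1.23  1.39] p [0.513 0.263 0.35 ] z [-0.004  0.013 -1.   ] xh -156.9 el [0.13 0.03 0.63] wr [0.51 0.26 0.5 ]
pick q [-0.29  0.49 -0.29  1.78  0.15  0.88  1.34] p [0.513 0.263 0.175] z [-0.004  0.013 -1.   ] xh -156.9 el [0.2  0.05 0.6 ] wr [0.51 0.26 0.32]
lift q [-0.26  0.29 -0.32  1.53  0.08  1.34  1.39] p [0.513 0.263 0.4  ] z [-0.004  0.013 -1.   ] xh -156.9 el [0.11 0.03 0.63] wr [0.51 0.26 0.55]
out q [-0.09  0.59 -0.24  1.06  0.12  1.5   1.68] p [0.7  0.13 0.42] z [-0.004  0.013 -1.   ] xh -156.9 el [0.24 0.01 0.58] wr [0.7  0.13 0.57]
push q [-0.14  1.11 -0.78  0.25  0.71  1.81  1.69] p [0.838 0.159 0.406] z [ 0.035  0.001 -0.999] xh -154.2 el [0.4  0.04 0.41] wr [0.83 0.16 0.55]
push q [-0.12  1.26 -1.52  0.18  1.48  1.64  1.7 ] p [0.897 0.15  0.341] z [ 0.217  0.031 -0.976] xh -153.8 el [0.43 0.04 0.34] wr [0.86 0.14 0.48]
push q [-0.11  1.33 -1.52  0.18  1.51  1.38  1.72] p [0.944 0.142 0.289] z [ 0.396  0.058 -0.916] xh -152.7 el [0.44 0.03 0.31] wr [0.88 0.13 0.42]
push q [-0.1   1.4  -1.52  0.18  1.54  1.14  1.72] p [0.981 0.135 0.248] z [ 0.554  0.08  -0.828] xh -150.9 el [0.45 0.03 0.29] wr [0.9  0.12 0.37]
1 [0.52611266 0.13937726 0.30305445] xhead 95.21490298463254
-1 [ 0.54974448 -0.11954654  0.30305445] xhead -84.78509701536747
```

```bash
python3 - <<'E'
from plan import *
a=np.array([-0.11,1.38,-1.52,.18,1.53,1.2,1.72]);show(a)
for sd,H in ((1,95.2),(-1,-84.8)):
    a=goto(a,tcp_for(sd,.09)+[0,0,.05]);show(a,"goto")
    for k in range(5):
        p,M=fk2(a);h=np.degrees(np.arctan2(M[1,0],M[0,0]));dh=H-h
        dh=(dh+180)%360-180
        if dh>1:dh-=360
        if abs(dh)<1:break
        a=call(a,turn=min(10,-dh/5));show(a,"turn")
E
```

```text
q [-0.11  1.38 -1.52  0.18  1.53  1.2   1.72] p [0.971 0.148 0.258] z [ 0.516  0.082 -0.853] xh -150.9 el [0.44 0.03 0.29] wr [0.89 0.14 0.38]
goto q [ 0.92  0.4  -1.52  1.9   0.8   0.76  1.09] p [0.524 0.159 0.353] z [ 0.524  0.091 -0.847] xh -150.7 el [ 0.1  -0.14  0.62] wr [0.45 0.14 0.48]
turn q [ 0.84  0.26 -1.35  1.9   0.57  0.67  0.38] p [0.524 0.159 0.353] z [ 0.524  0.091 -0.847] xh 152.0 el [ 0.07 -0.08  0.64] wr [0.45 0.14 0.48]
turn q [ 0.71  0.18 -1.16  1.9   0.42  0.63 -0.38] p [0.524 0.159 0.353] z [ 0.524  0.091 -0.847] xh 105.5 el [ 0.05 -0.05  0.64] wr [0.45 0.14 0.48]
turn q [ 0.68  0.17 -1.13  1.9   0.4   0.63 -0.54] p [0.524 0.159 0.353] z [ 0.524  0.091 -0.847] xh 96.8 el [ 0.05 -0.04  0.64] wr [0.45 0.14 0.48]
turn q [ 0.68  0.17 -1.12  1.9   0.4   0.63 -0.57] p [0.524 0.159 0.353] z [ 0.524  0.091 -0.847] xh 95.4 el [ 0.05 -0.04  0.64] wr [0.45 0.14 0.48]
goto q [ 1.25  0.29 -1.14  1.83  0.05  0.65  0.26] p [ 0.552 -0.139  0.353] z [ 0.524  0.091 -0.847] xh 95.4 el [ 0.03 -0.11  0.63] wr [ 0.47 -0.15  0.48]
turn q [ 1.11  0.23 -0.95  1.83 -0.08  0.65 -0.52] p [ 0.552 -0.139  0.353] z [ 0.524  0.091 -0.847] xh 49.2 el [ 0.04 -0.08  0.64] wr [ 0.47 -0.15  0.48]
turn q [ 0.98  0.2  -0.8   1.83 -0.16  0.66 -1.33] p [ 0.552 -0.139  0.353] z [ 0.524  0.091 -0.847] xh -7.9 el [ 0.04 -0.07  0.64] wr [ 0.47 -0.15  0.48]
turn q [ 0.87  0.19 -0.67  1.83 -0.21  0.66 -2.16] p [ 0.552 -0.139  0.353] z [ 0.524  0.091 -0.847] xh -58.8 el [ 0.04 -0.06  0.64] wr [ 0.47 -0.15  0.48]
turn q [ 0.82  0.18 -0.62  1.83 -0.23  0.66 -2.6 ] p [ 0.552 -0.139  0.353] z [ 0.524  0.091 -0.847] xh -81.2 el [ 0.05 -0.05  0.64] wr [ 0.47 -0.15  0.48]
turn q [ 0.81  0.18 -0.61  1.83 -0.23  0.66 -2.66] p [ 0.552 -0.139  0.353] z [ 0.524  0.091 -0.847] xh -84.2 el [ 0.05 -0.05  0.64] wr [ 0.47 -0.15  0.48]
```

```bash
python3 - <<'E'
from h import *
print(onz("top",[(205,220),(172,238),(222,256),(240,137),(238,155)],.01).round(3))
rep();to([.5127,.2635,.05])
s,p,M=st()
E
python3 -m inch '[[0,-5,0,0,-4],[0,-5,0,0,-4],[0,-5,0,0,-4],[0,-5,0,0,-4],[0,-5,0,0,-4]]'; python3 -c "
from h import *
rep();to([.5127,.2635,.045])"
```

```text
[[0.492 0.343 0.01 ]
 [0.445 0.432 0.01 ]
 [0.397 0.295 0.01 ]
 [0.717 0.253 0.01 ]
 [0.667 0.257 0.01 ]]
t 5.72 tcp [0.2996 0.1133 0.3539] grasp [0.2996 0.1144 0.1989] toolz [ 0.     0.007 -1.   ] xhead -176.15 gap 0.999
 F [0.1 1.2 1. ] q [-0.2  -0.25 -0.21  2.16 -0.06  1.23  1.25]
d cm [-22.25  13.35  14.99]
t: 6.35
tool_pos: [0.5449, 0.1644, 0.354]
eef_rot: [0.001, -0.207, 0.978, 0.003]
wrist_force: [-0.7, 0.7, 0.8]
finger_gap: 0.502
t 6.35 tcp [0.5449 0.1644 0.354 ] grasp [0.545  0.1653 0.199 ] toolz [ 0.     0.006 -1.   ] xhead -156.08 gap 0.502
 F [-0.7  0.7  0.8] q [-0.22  0.3  -0.16  1.6   0.05  1.24  1.6 ]
d cm [-0.99 10.21 15.46]
```

```bash
python3 -m inch '[[0,-0.5,5.1,0,0.8],[0,-0.5,5.1,0,0],[0,0,0,5,0],[0,0,0,5,0],[0,0,0,5,0]]'; python3 -c "
from h import *
rep();to([.5127,.2635,.020])
import cv2
from rig import get_image
for n in('top','scene'): cv2.imwrite('pics/g_%s.png'%n,cv2.cvtColor(get_image(n),cv2.COLOR_RGB2BGR))
crop('pics/g_top.png','pics/g1.png',170,150,290,270,5)
crop('pics/g_scene.png','pics/g2.png',300,200,460,330,5)
"
```

```text
t: 6.98
tool_pos: [0.5118, 0.263, 0.2035]
eef_rot: [0.001, -0.2, 0.98, 0.003]
wrist_force: [0.5, 0.2, -0.3]
finger_gap: 0.5
t 6.97 tcp [0.5118 0.263  0.2035] grasp [0.512  0.2639 0.0485] toolz [ 0.001  0.006 -1.   ] xhead -156.95 gap 0.5
 F [ 0.5  0.2 -0.3] q [-0.37  0.47 -0.2   1.74  0.11  0.95  1.36]
d cm [-0.05 -0.08  2.85]
```

View pics/g1.png

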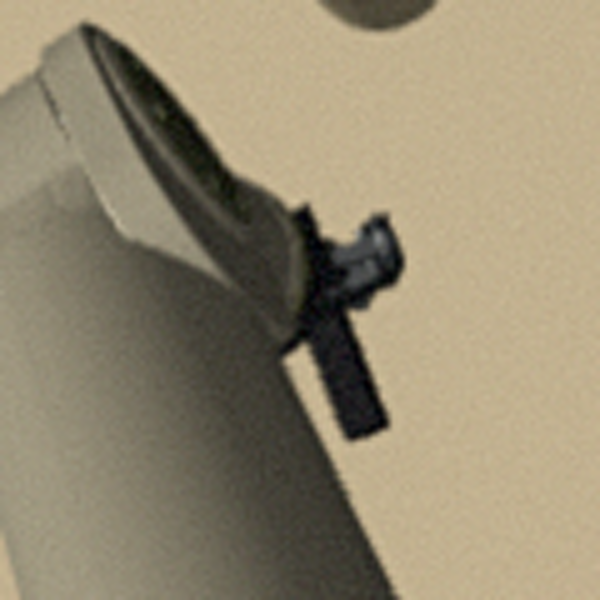

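View pics/g2.png

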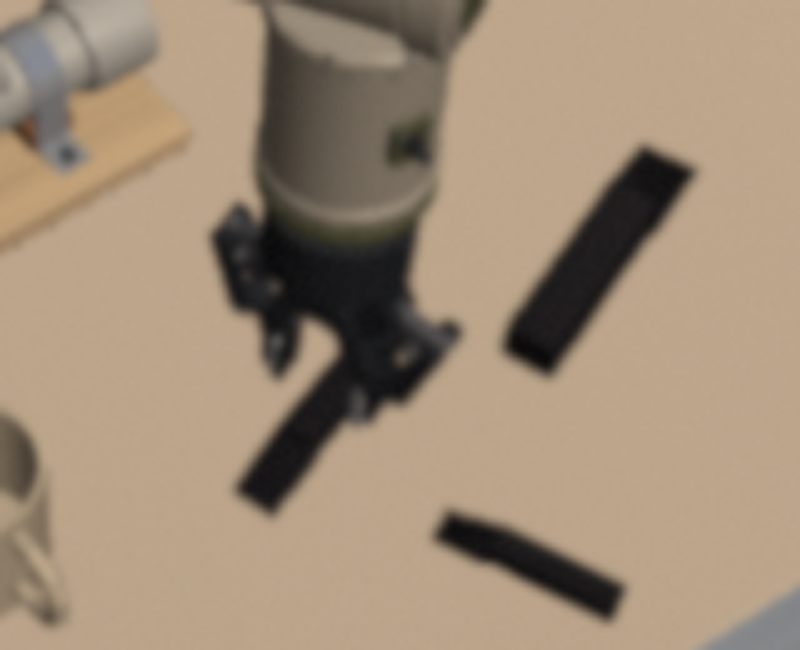

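The scene view shows the fingers, at (275,350) and (370,400), straddling the right wedge. I'll lower and close.

```bash
python3 -m inch '[[0,0,0,1.5,0],[0,0,0,1.4,0],[0,0,0,0,0],[-1,0,0,0,0],[-1,0,0,0,0]]' 100;  python3 -m inch '[[-1,0,0,0,0],[-1,0,0,0,0],[-1,0,0,0,0],[-1,0,0,0,0],[-1,0,0,0,0]]'; python3 -c "
from h import *
rep()"
```

```text
t: 7.7
tool_pos: [0.513, 0.2625, 0.1776]
eef_rot: [0.002, -0.199, 0.98, 0.003]
wrist_force: [-2.2, 0.4, 6.1]
finger_gap: 0.255
t: 8.32
tool_pos: [0.513, 0.2626, 0.1776]
eef_rot: [0.002, -0.199, 0.98, 0.003]
wrist_force: [-1.4, -0.3, 6.9]
finger_gap: 0.251
t 8.32 tcp [0.513  0.2626 0.1776] grasp [0.5134 0.2637 0.0226] toolz [ 0.003  0.008 -1.   ] xhead -157.07 gap 0.251
 F [-1.4 -0.3  6.9] q [-0.37  0.5  -0.2   1.75  0.12  0.89  1.35]
```

```bash
python3 -m inch '[[-1,0,0,-2,0],[-1,0,0,-5,0],[-1,0,0,-5,0],[-1,0,0,-5,0],[-1,0,0,-5,0]]'; python3 -c "
from h import *
rep()
import cv2
from rig import get_image
for n in('top','scene'): cv2.imwrite('pics/l_%s.png'%n,cv2.cvtColor(get_image(n),cv2.COLOR_RGB2BGR))
s,p,M=st()
print(proj('top',p+.17*M[:,2]),proj('scene',p+.17*M[:,2]))
crop('pics/l_top.png','pics/l1.png',170,150,290,270,5)
crop('pics/l_scene.png','pics/l2.png',300,100,460,230,5)
"
```

```text
t: 8.95
tool_pos: [0.512, 0.2606, 0.3982]
eef_rot: [0.001, -0.199, 0.98, 0.003]
wrist_force: [0.6, 0.2, -1.0]
finger_gap: 0.252
t 8.95 tcp [0.512  0.2606 0.3982] grasp [0.5122 0.2616 0.2432] toolz [ 0.001  0.007 -1.   ] xhead -157.07 gap 0.252
 F [ 0.6  0.2 -1. ] q [-0.35  0.29 -0.22  1.52  0.06  1.34  1.4 ]
[[208.96178352 201.9348117 ]] [[367.13180967 229.14792152]]
```

View pics/l2.png

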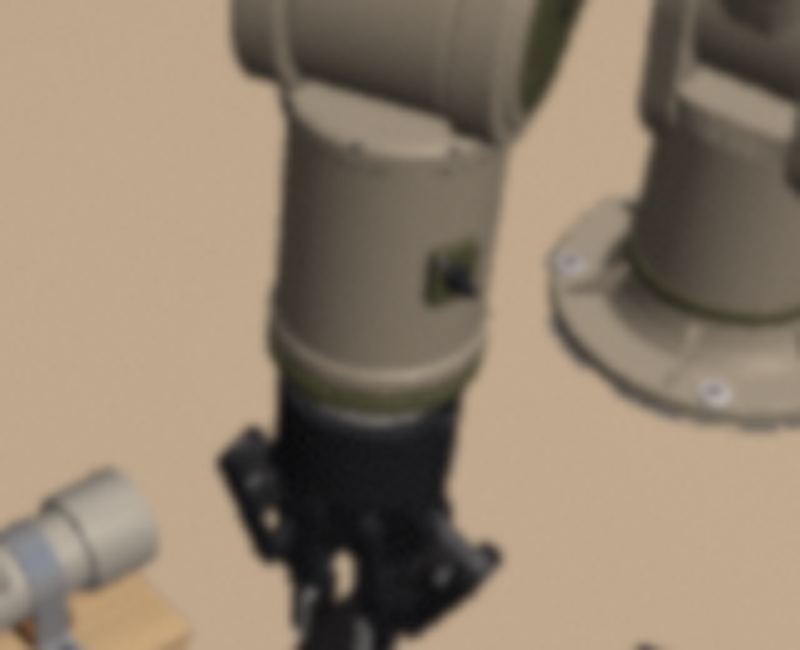

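View pics/l1.png

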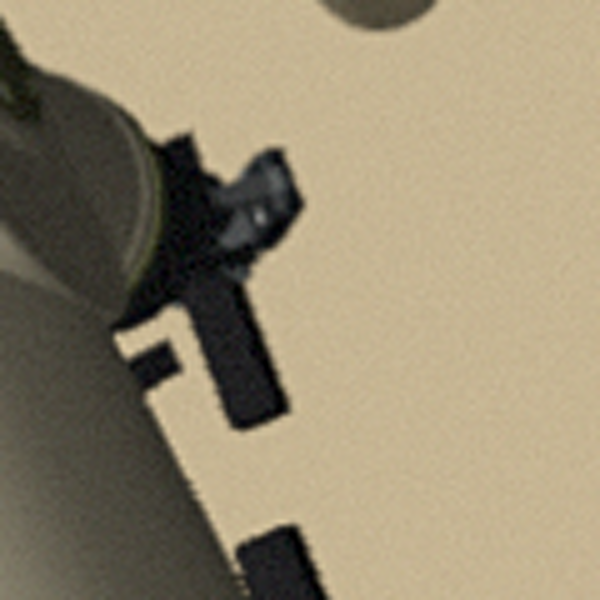

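```bash
python3 -c "
from h import *
crop('pics/l_scene.png','pics/l3.png',310,190,430,280,6)"
```

```text
(no output)
```

View pics/l3.png

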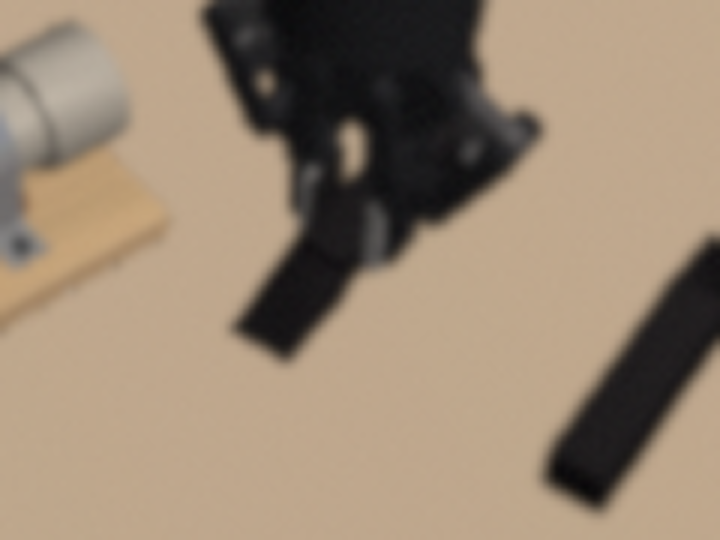

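```bash
python3 -c "
from h import *
s,p,M=st()
p=np.array([.512,.2606,.3982])
g=.005
tip=p+.1776*M[:,2]-(.065-g)*M[:,0]
rear=p+(.1776-.02)*M[:,2]+(.065+g)*M[:,0]
print('tip scene',proj('scene',tip),'obs',(262.5/6+310-.4,343.5/6+190-.4))
for sg in(1,-1): print('tipcorner',proj('scene',tip+sg*.013*M[:,1]),end=' ')
print('obs (238,328),(288,361)->',(238/6+309.6,328/6+189.6),(288/6+309.6,361/6+189.6))
for sg in(1,-1): print('rear top',proj('top',rear+sg*.012*M[:,1]))
print('obs',(240/5+169.6,430/5+149.6),(288/5+169.6,409/5+149.6))
"

```

```text
tip scene [[352.3666399  249.04576142]] obs (353.35, 246.85)
tipcorner [[357.25213794 251.8296886 ]] tipcorner [[347.53240356 246.29039585]] obs (238,328),(288,361)-> (349.2666666666667, 244.26666666666665) (357.6, 249.76666666666665)
rear top [[215.39199017 235.60807927]]
rear top [[226.10677623 231.00359819]]
obs (217.6, 235.6) (227.2, 231.39999999999998)
```

```bash
python3 - <<'E'
from plan import *
s,_,_=st();q=np.array(s["joint_positions"]);show(q)
for L,dd in [((.7,.13,.42),(.995,.09,0)),((.68,.1,.55),(.995,.09,0)),((.68,.1,.5),(.96,.09,.25)),((.68,.1,.5),(.8,.07,.6))]:
    a=goto(q,L);show(a,"out %s"%(L,))
    for i in range(4):
        a=call(a,np.array(dd)*5);show(a,"push")
E
```

```text
q [-0.35  0.28 -0.22  1.51  0.06  1.34  1.4 ] p [0.514 0.267 0.406] z [ 0.009  0.008 -1.   ] xh -157.5 el [0.11 0.04 0.63] wr [0.51 0.26 0.55]
out (0.7, 0.13, 0.42) q [-0.15  0.58 -0.14  1.07  0.07  1.48  1.7 ] p [0.7  0.13 0.42] z [ 0.009  0.008 -1.   ] xh -157.5 el [0.24 0.03 0.58] wr [0.7  0.13 0.57]
push q [-0.15  1.11 -0.67  0.24  0.62  1.8   1.69] p [0.842 0.157 0.402] z [ 0.044 -0.002 -0.999] xh -155.1 el [0.4  0.05 0.41] wr [0.83 0.16 0.55]
push q [-0.12  1.27 -1.52  0.18  1.49  1.63  1.69] p [0.9   0.148 0.339] z [ 0.226  0.028 -0.974] xh -154.6 el [0.43 0.04 0.34] wr [0.86 0.14 0.48]
push q [-0.11  1.34 -1.52  0.18  1.52  1.37  1.7 ] p [0.946 0.14  0.287] z [ 0.405  0.055 -0.913] xh -153.5 el [0.44 0.03 0.31] wr [0.88 0.13 0.42]
push q [-0.1   1.4  -1.52  0.18  1.55  1.13  1.71] p [0.982 0.134 0.246] z [ 0.562  0.076 -0.824] xh -151.6 el [0.45 0.03 0.28] wr [0.9  0.12 0.37]
out (0.68, 0.1, 0.55) q [-0.12  0.55 -0.14  0.83  0.06  1.75  1.74] p [0.68 0.1  0.55] z [ 0.009  0.008 -1.   ] xh -157.5 el [0.23 0.02 0.59] wr [0.68 0.1  0.7 ]
push q [-0.11  1.01 -0.92  0.2   0.85  1.
[... 1356 characters left out ...]
6  1.63  1.74] p [0.68 0.1  0.5 ] z [ 0.009  0.008 -1.   ] xh -157.5 el [0.22 0.02 0.59] wr [0.68 0.1  0.65]
push q [-0.11  0.95 -0.91  0.18  0.82  2.01  1.7 ] p [0.766 0.112 0.563] z [ 0.057  0.003 -0.998] xh -156.3 el [0.36 0.03 0.47] wr [0.76 0.11 0.71]
push q [-0.08  0.97 -1.52  0.18  1.42  1.9   1.69] p [0.785 0.105 0.584] z [ 0.247  0.028 -0.969] xh -155.8 el [0.37 0.02 0.46] wr [0.75 0.1  0.73]
push q [-0.07  0.96 -1.52  0.18  1.44  1.71  1.71] p [0.807 0.101 0.603] z [ 0.434  0.051 -0.9  ] xh -154.5 el [0.36 0.01 0.47] wr [0.74 0.09 0.73]
push q [-0.06  0.95 -1.52  0.18  1.46  1.52  1.71] p [0.83  0.097 0.623] z [ 0.605  0.071 -0.793] xh -152.2 el [0.36 0.01 0.47] wr [0.74 0.09 0.74]
```

```bash
python3 -c "
from h import *
to([.68,.10,.345])
s,p,M=st();print((M.T@np.array([.96,.09,.25])*5).round(2))"
```

```text
d cm [ -9.   -21.41  -9.68]
[-4.61 -1.45 -1.19]
```

```bash
python3 -m inch '[[-1,-1.8,-4.3,-1.9,0],[-1,-1.8,-4.3,-1.9,0],[-1,-1.8,-4.3,-1.9,0],[-1,-1.8,-4.3,-1.9,0],[-1,-1.8,-4.3,-1.9,0]]'; python3 -m inch '[[-1,-4.6,-1.5,-1.2,0],[-1,-4.6,-1.5,-1.2,0],[-1,-4.6,-1.5,-1.2,0],[-1,-4.6,-1.5,-1.2,0],[-1,-4.6,-1.5,-1.2,0]]'; python3 -c "
from h import *
rep()
s,p,M=st();print((M.T@np.array([.96,.09,.25])*5).round(2))"
```

```text
t: 9.68
tool_pos: [0.6797, 0.096, 0.4903]
eef_rot: [0.001, -0.199, 0.98, 0.003]
wrist_force: [1.6, 0.6, -0.4]
finger_gap: 0.253
t: 10.3
tool_pos: [0.7928, 0.0687, 0.5094]
eef_rot: [-0.001, -0.161, 0.987, 0.025]
wrist_force: [-0.0, -1.6, -1.0]
finger_gap: 0.253
t 10.3 tcp [0.7928 0.0687 0.5094] grasp [0.7911 0.0763 0.3545] toolz [-0.011  0.049 -0.999] xhead -161.43 gap 0.253
 F [-0.  -1.6 -1. ] q [-0.2   0.98  0.72  0.24 -0.69  1.98  1.84]
[-4.7  -1.04 -1.28]
```

```bash
python3 -m inch '[[-1,-4.7,-1.1,-1.3,0],[-1,-4.7,-1.1,-1.3,0],[-1,-4.7,-1.1,-1.3,0],[-1,-4.7,-1.1,-1.3,0],[-1,-4.7,-1.1,-1.3,0]]'; python3 - <<'E'
from plan import *
rep()
s,p,M=st();q=np.array(s["joint_positions"]);print((M.T@np.array([.96,.09,.25])*5).round(2))
for k in range(4): q=call(q,np.array([.96,.09,.25])*5);show(q)
E
```

```text
t: 10.92
tool_pos: [0.7914, 0.0562, 0.5287]
eef_rot: [0.013, -0.152, 0.988, 0.03]
wrist_force: [-0.4, 0.4, -1.0]
finger_gap: 0.252
t 10.93 tcp [0.7914 0.0562 0.5287] grasp [0.794 0.066 0.374] toolz [ 0.017  0.063 -0.998] xhead -162.59 gap 0.252
 F [-0.4  0.4 -1. ] q [-0.19  1.04  1.47  0.18 -1.44  2.05  1.86]
[-4.76 -0.94 -1.14]
 q [-0.19  1.09  1.44  0.18 -1.44  1.81  1.85] p [0.846 0.067 0.483] z [ 0.21   0.074 -0.975] xh -162.8 el [0.39 0.06 0.41] wr [0.81 0.06 0.63]
 q [-0.19  1.14  1.41  0.18 -1.44  1.56  1.84] p [0.892 0.075 0.454] z [ 0.397  0.089 -0.913] xh -162.6 el [0.4  0.06 0.4 ] wr [0.83 0.06 0.59]
 q [-0.2   1.18  1.38  0.18 -1.44  1.33  1.84] p [0.933 0.082 0.432] z [ 0.566  0.1   -0.818] xh -161.9 el [0.41 0.07 0.38] wr [0.85 0.07 0.55]
 q [-0.2   1.22  1.35  0.18 -1.44  1.1   1.85] p [0.966 0.087 0.417] z [ 0.706  0.107 -0.7  ] xh -160.5 el [0.42 0.07 0.36] wr [0.86 0.07 0.52]
```

```bash
python3 - <<'E'
from plan import *
s,p,M=st();q=np.array(s["joint_positions"])
for yy in(-.1,-.25):
    a=q
    print((M.T@np.array([.96,yy,.25])*5).round(2))
    for k in range(3): a=call(a,np.array([.96,yy,.25])*5);show(a)
E
```

```text
[-4.47 -1.85 -1.2 ]
 q [-0.14  1.09  1.44  0.18 -1.44  1.82  1.89] p [0.847 0.028 0.484] z [ 0.209  0.066 -0.976] xh -162.7 el [0.4  0.04 0.41] wr [0.81 0.02 0.63]
 q [-0.11  1.14  1.4   0.18 -1.44  1.57  1.92] p [0.894 0.004 0.455] z [ 0.396  0.066 -0.916] xh -162.4 el [0.41 0.03 0.4 ] wr [ 0.83 -0.01  0.59]
 q [-0.09  1.18  1.36  0.18 -1.44  1.34  1.94] p [ 0.934 -0.015  0.433] z [ 0.566  0.058 -0.822] xh -161.3 el [0.41 0.02 0.38] wr [ 0.85 -0.02  0.55]
[-4.25 -2.56 -1.25]
 q [-0.11  1.09  1.43  0.18 -1.44  1.82  1.93] p [ 0.847 -0.003  0.484] z [ 0.209  0.059 -0.976] xh -162.7 el [0.4  0.03 0.41] wr [ 0.81 -0.01  0.63]
 q [-0.05  1.14  1.39  0.18 -1.44  1.57  1.98] p [ 0.892 -0.052  0.454] z [ 0.398  0.047 -0.916] xh -162.2 el [0.41 0.01 0.4 ] wr [ 0.83 -0.06  0.59]
 q [-0.01  1.18  1.35  0.18 -1.44  1.33  2.02] p [ 0.931 -0.091  0.431] z [ 0.569  0.025 -0.822] xh -160.8 el [ 0.42 -0.01  0.38] wr [ 0.85 -0.09  0.55]
```

```bash
python3 -m inch '[[-1,-4.3,-2.3,-1.2,0],[-1,-4.3,-2.3,-1.2,0],[-1,-4.3,-2.3,-1.2,0],[-1,-4.3,-2.3,-1.2,0],[-1,-4.3,-2.3,-1.2,0]]'; python3 - <<'E'
from plan import *
rep()
s,p,M=st();q=np.array(s["joint_positions"])
print((M.T@np.array([.96,-.2,.25])*5).round(2))
for k in range(2): q=call(q,np.array([.96,-.2,.25])*5);show(q)
E
```

```text
t: 11.55
tool_pos: [0.7881, -0.0024, 0.5434]
eef_rot: [0.024, -0.15, 0.988, 0.025]
wrist_force: [0.2, 0.5, -1.2]
finger_gap: 0.254
t 11.55 tcp [ 0.7881 -0.0024  0.5434] grasp [0.7943 0.0064 0.3888] toolz [ 0.04   0.056 -0.998] xhead -162.79 gap 0.254
 F [ 0.2  0.5 -1.2] q [-0.12  1.02  1.47  0.18 -1.43  2.05  1.93]
[-4.35 -2.33 -1.11]
 q [-0.06  1.08  1.44  0.18 -1.44  1.81  1.97] p [ 0.843 -0.04   0.495] z [ 0.233  0.042 -0.972] xh -162.7 el [0.39 0.01 0.42] wr [ 0.81 -0.05  0.64]
 q [-0.03  1.13  1.4   0.18 -1.44  1.56  2.  ] p [ 0.89  -0.073  0.464] z [ 0.419  0.026 -0.908] xh -161.9 el [ 0.41 -0.    0.4 ] wr [ 0.83 -0.08  0.6 ]
```

```bash
python3 - <<'E'
from plan import *
s,p,M=st();print((M.T@np.array([.98,0,-.25])*6).round(2))
E
```

```text
[-5.53 -1.81  1.73]
```

```bash
python3 -m inch '[[-1,-5.5,-1.8,1.7,0],[-1,-5.5,-1.8,1.7,0],[-1,-5.5,-1.8,1.7,0],[-1,-5.5,-1.8,1.7,0],[-1,-5.5,-1.8,1.7,0]]'; python3 - <<'E'
from plan import *
rep()
s,p,M=st();q=np.array(s["joint_positions"])
print((M.T@np.array([.98,0,-.25])*6).round(2))
show(call(q,np.array([.98,0,-.25])*6))
E
```

```text
t: 12.18
tool_pos: [0.89, -0.0004, 0.4049]
eef_rot: [0.107, -0.147, 0.983, 0.013]
wrist_force: [0.4, 0.6, -0.1]
finger_gap: 0.254
t 12.18 tcp [ 8.900e-01 -4.000e-04  4.049e-01] grasp [0.9221 0.0085 0.2535] toolz [ 0.207  0.057 -0.977] xhead -162.94 gap 0.254
 F [ 0.4  0.6 -0.1] q [-0.11  1.2   1.43  0.18 -1.43  1.71  1.93]
[-5.17 -1.71  2.68]
 q [-0.11  1.35  1.38  0.18 -1.44  1.35  1.94] p [ 0.96  -0.001  0.27 ] z [ 0.406  0.039 -0.913] xh -161.9 el [0.44 0.03 0.31] wr [ 0.9  -0.01  0.4 ]
```

```bash
python3 - <<'E'
from plan import *
s,p,M=st();q=np.array(s["joint_positions"])
for d in ([1,-.05,0],[.98,-.05,.2]):
    print((M.T@np.array(d)*6).round(2));show(call(q,np.array(d)*6))
E
```

```text
[-5.52 -2.04  1.22]
 q [-0.09  1.29  1.39  0.18 -1.44  1.39  1.95] p [ 0.948 -0.013  0.325] z [ 0.426  0.037 -0.904] xh -161.8 el [0.43 0.02 0.33] wr [ 0.88 -0.02  0.46]
[-5.66 -2.01  0.03]
 q [-0.1   1.24  1.4   0.18 -1.44  1.43  1.94] p [ 0.936 -0.012  0.37 ] z [ 0.436  0.037 -0.899] xh -161.8 el [0.43 0.02 0.35] wr [ 0.87 -0.02  0.5 ]
```

```bash
python3 -m inch '[[-1,-5.6,-2,0.6,0],[-1,-5.6,-2,0.6,0],[-1,-5.6,-2,0.6,0],[-1,-5.6,-2,0.6,0],[-1,-5.6,-2,0.6,0]]'; python3 - <<'E'
from plan import *
rep()
s,p,M=st();q=np.array(s["joint_positions"])
for d in ([1,-.05,0],[.98,-.05,.2]):
  for k in (2,3,6):
    print(k,(M.T@np.array(d)*k).round(2));show(call(q,np.array(d)*k))
E
```

```text
t: 12.8
tool_pos: [0.9418, -0.011, 0.3765]
eef_rot: [0.21, -0.142, 0.967, -0.003]
wrist_force: [-0.4, 0.2, -1.1]
finger_gap: 0.256
t 12.8 tcp [ 0.9418 -0.011   0.3765] grasp [ 1.0048 -0.0027  0.2351] toolz [ 0.407  0.054 -0.912] xhead -162.48 gap 0.256
 F [-0.4  0.2 -1.1] q [-0.1   1.24  1.4   0.18 -1.43  1.45  1.95]
2 [-1.72 -0.64  0.81]
 q [-0.09  1.27  1.39  0.18 -1.44  1.34  1.95] p [ 0.952 -0.018  0.341] z [ 0.478  0.028 -0.878] xh -161.3 el [0.43 0.02 0.34] wr [ 0.88 -0.02  0.47]
3 [-2.57 -0.96  1.21]
 q [-0.09  1.29  1.38  0.18 -1.44  1.29  1.95] p [ 0.961 -0.019  0.331] z [ 0.51   0.027 -0.86 ] xh -161.0 el [0.43 0.02 0.33] wr [ 0.88 -0.02  0.46]
6 [-5.15 -1.92  2.42]
 q [-0.08  1.33  1.36  0.18 -1.44  1.14  1.96] p [ 0.983 -0.022  0.303] z [ 0.597  0.022 -0.802] xh -159.9 el [0.44 0.02 0.32] wr [ 0.89 -0.03  0.42]
2 [-1.84 -0.66  0.43]
 q [-0.09  1.26  1.39  0.18 -1.44  1.36  1.95] p [ 0.947 -0.018  0.359] z [ 0.481  0.028 -0.876] xh -161.3 el [0.43 0.02 0.35] wr [ 0.87 -0.02  0.49]
3 [-2.77 -0.98  0.64]
 q [-0.09  1.26  1.39  0.18 -1.44  1.31  1.95] p [ 0.954 -0.019  0.356] z [ 0.515  0.027 -0.857] xh -161.0 el [0.43 0.02 0.34] wr [ 0.88 -0.02  0.48]
6 [-5.53 -1.97  1.28]
 q [-0.09  1.28  1.37  0.18 -1.44  1.18  1.96] p [ 0.972 -0.022  0.349] z [ 0.606  0.022 -0.795] xh -159.8 el [0.43 0.02 0.34] wr [ 0.88 -0.03  0.46]
```

```bash
python3 -m inch '[[-1,-2.5,-0.9,0.8,0],[-1,-2.5,-0.9,0.8,0],[-1,-2.5,-0.9,0.8,0],[-1,-2.5,-0.9,0.8,0],[-1,-2.5,-0.9,0.8,0]]'; python3 - <<'E'
from plan import *
rep()
s,p,M=st();q=np.array(s["joint_positions"])
print("tilt err deg",np.degrees(np.arcsin(Rport.T@M[:,2])).round(2))
for a in ([.526,.18,.38],[.6,.2,.42]): print((M.T@(np.array(a)-p)*100).round(2))
b=goto(q,[.6,.2,.42]);show(b)
b=goto(b,[.526,.17,.38],95.2);show(b)
E
```

```text
t: 13.42
tool_pos: [0.9657, -0.0144, 0.3606]
eef_rot: [0.257, -0.138, 0.956, -0.011]
wrist_force: [0.1, -0.1, -0.9]
finger_gap: 0.256
t 13.43 tcp [ 0.9657 -0.0144  0.3606] grasp [ 1.0422 -0.0066  0.226 ] toolz [ 0.494  0.05  -0.868] xhead -161.95 gap 0.256
 F [ 0.1 -0.1 -0.9] q [-0.09  1.27  1.39  0.18 -1.43  1.33  1.95]
tilt err deg [ -0.24   0.3  -89.61]
[ 30.29  29.92 -22.42]
[ 21.66  29.56 -22.14]
 q [-1.39  0.75  1.56  1.58 -0.89  1.06  2.09] p [0.6  0.2  0.42] z [ 0.497  0.024 -0.867] xh -161.1 el [0.07 0.29 0.54] wr [0.53 0.2  0.55]
 q [-1.65  0.49  1.56  1.84 -0.58  0.81  0.2 ] p [0.526 0.17  0.38 ] z [ 0.497  0.024 -0.867] xh 95.6 el [-0.01  0.2   0.6 ] wr [0.45 0.17 0.51]
```

```bash
python3 -m inch '[[-1,2.7,3.7,-2.7,0],[-1,2.7,3.7,-2.7,0],[-1,2.7,3.7,-2.7,0],[-1,2.7,3.7,-2.7,0],[-1,2.7,3.7,-2.7,0]]'; python3 -c "
from h import *
rep()
s,p,M=st();print((M.T@(np.array([.6,.2,.42])-p)*100).round(2))"
```

```text
t: 14.05
tool_pos: [0.773, 0.106, 0.3944]
eef_rot: [0.259, -0.139, 0.956, -0.013]
wrist_force: [0.5, 1.2, 0.0]
finger_gap: 0.252
t 14.05 tcp [0.773  0.106  0.3944] grasp [0.8502 0.1133 0.2602] toolz [ 0.498  0.048 -0.866] xhead -161.82 gap 0.252
 F [0.5 1.2 0. ] q [-0.87  1.01  1.51  1.26 -1.28  1.22  2.29]
[ 10.51  13.27 -10.38]
```

```bash
python3 -m inch '[[-1,3.5,4.0,-3,0],[-1,3.5,4.0,-3,0],[-1,3.5,4.0,-3,0],[-1,0,0,0,10.5],[-1,0,0,0,10.5]]';python3 -m inch '[[-1,0,0,0,10.5],[-1,0,0,0,10.5],[-1,0,0,0,10.5],[-1,0,0,0,10.5],[-1,0,0,0,10.5]]'; python3 -c "
from h import *
rep()"
```

```text
t: 14.68
tool_pos: [0.6109, 0.1894, 0.4095]
eef_rot: [0.256, 0.039, 0.965, 0.037]
wrist_force: [-0.1, -0.6, -0.4]
finger_gap: 0.25
t: 15.3
tool_pos: [0.6119, 0.1871, 0.4093]
eef_rot: [0.214, 0.464, 0.847, 0.145]
wrist_force: [-0.7, 0.7, -0.9]
finger_gap: 0.253
t 15.3 tcp [0.6119 0.1871 0.4093] grasp [0.6891 0.1944 0.2751] toolz [ 0.498  0.047 -0.866] xhead 119.41 gap 0.253
 F [-0.7  0.7 -0.9] q [-1.39  0.71  1.55  1.65 -0.9   1.    0.85]
```

```bash
cat > w.py <<'E'
from plan import *
OFF=np.zeros(3) # correction of port origin, in port axes
def tip(M,p): return p+.1776*M[:,2]-.060*M[:,0]
def info(side,tgt=None):
    s,p,M=st();yy=side*Rport[:,1];d=M.T@yy
    turn=np.degrees(np.arctan2(d[1],d[0]))
    t=Rport.T@(tip(M,p)-Pport)*1000-OFF
    print("t",round(s["t"],2),"turn",round(turn,2),"tip in port mm",t.round(1),"tilt",np.degrees(np.arcsin(Rport.T@M[:,2]))[:2].round(2),"pitch wx.z",np.degrees(np.arcsin(-M[:,0]@Rport[:,2])).round(2),"gap",round(s["finger_gap"],3),"q7",round(s["joint_positions"][6],2))
    F=Rport.T@np.array(s["wrist_force"]);print("  F port",F.round(1),"tau",(Rport.T@np.array(s["ft_torque"])).round(2))
    if tgt is not None:
        dp=Rport@((np.array(tgt)-t)/1000);print("  to tgt, tool cm",(M.T@dp*100).round(2))
if __name__=="__main__":
    import sys;a=sys.argv;info(int(a[1]),[float(x) for x in a[2:5]] if len(a)>4 else None)
E
python3 w.py 1 0 85 30
```

```text
t 15.3 turn 27.38 tip in port mm [158.5 116.8  44.4] tilt [0.01 0.1 ] pitch wx.z -0.08 gap 0.253 q7 0.85
  F port [-1.   0.8 -0.5] tau [ 0.05  0.61 -0.04]
  to tgt, tool cm [  4.46 -15.54   1.44]
```

```bash
python3 -m inch '[[-1,0,0,0,9.1],[-1,0,0,0,9.1],[-1,0,0,0,9.2],[-1,0,-5,0,0],[-1,0,-5,0,0]]';python3 w.py 1 0 85 15
```

```text
t: 15.92
tool_pos: [0.5252, 0.1779, 0.3585]
eef_rot: [0.176, 0.649, 0.715, 0.191]
wrist_force: [0.5, -2.2, 0.6]
finger_gap: 0.252
t 15.93 turn 0.37 tip in port mm [ 30.7 108.1  44.2] tilt [ 0.09 -0.09] pitch wx.z 0.09 gap 0.252 q7 0.17
  F port [ 0.6 -2.2  0.4] tau [-0.25  0.58 -0.02]
  to tgt, tool cm [-2.29 -3.09  2.92]
```

```bash
python3 -m inch '[[-1,-1.1,-1.5,1.2,0.4],[-1,-1.1,-1.5,1.2,0],[-1,-1.1,0,0,0],[-1,0,0,0,0],[-1,0,0,0,0]]';python3 w.py 1 0 75 10; python3 -c "
from h import *
import cv2
from rig import get_image
for n in('top','scene'): cv2.imwrite('pics/a_%s.png'%n,cv2.cvtColor(get_image(n),cv2.COLOR_RGB2BGR))
crop('pics/a_top.png','pics/a1.png',250,100,370,190,6)
crop('pics/a_scene.png','pics/a2.png',220,170,360,270,5)
"
```

```text
t: 16.55
tool_pos: [0.5156, 0.1447, 0.3246]
eef_rot: [0.175, 0.651, 0.713, 0.192]
wrist_force: [0.5, 0.5, -0.2]
finger_gap: 0.254
t 16.55 turn -0.07 tip in port mm [ 2.4 76.5 21. ] tilt [0.1  0.06] pitch wx.z -0.06 gap 0.254 q7 0.23
  F port [ 0.3  0.4 -0.4] tau [-0.02  0.56  0.03]
  to tgt, tool cm [-0.15 -0.24  1.1 ]
```

View pics/a1.png

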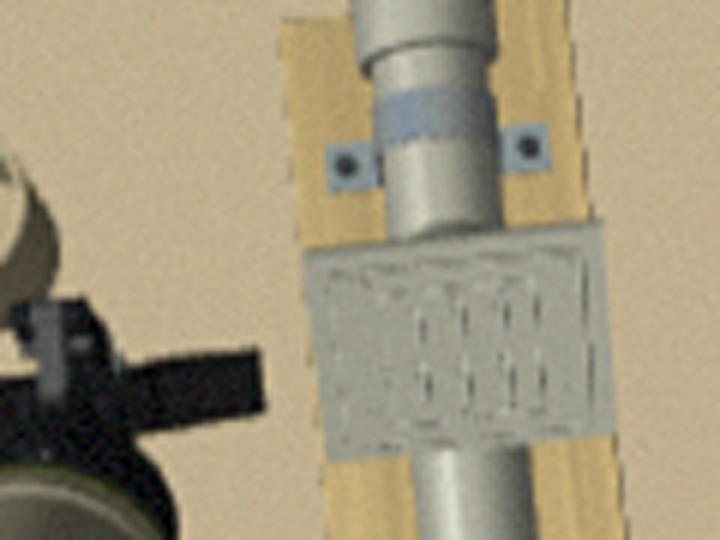

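View pics/a2.png

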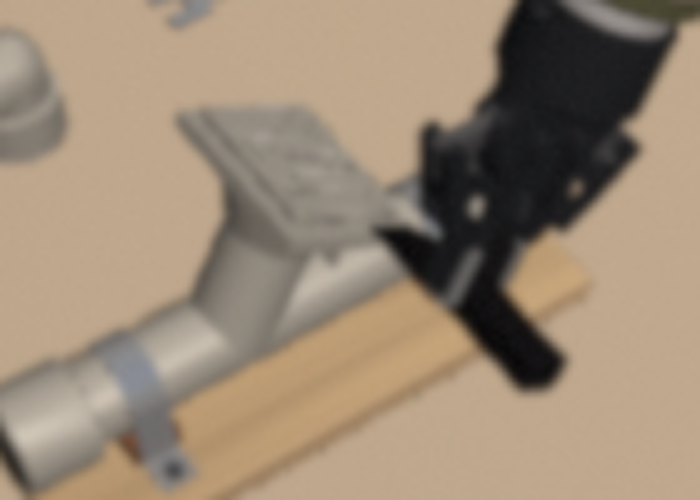

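```bash
python3 - <<'E'
from w import *
s,p,M=st();t=tip(M,p)
o6=lambda a:(np.array(a)+.5)/6-.5+[250,100]
for sg,ob in((1,(258,348)),(-1,(266,412))):
    print("tip top pred",proj("top",t+sg*.013*M[:,1])[0].round(2),"obs",o6(ob).round(2))
for c,ob in (((42,57),(305,253)),((42,-57),(602,222)),((-42,-57),(613,436)),((-42,57),(330,462))):
    print("frame top pred",proj("top",Pport+Rport@np.array([c[0],c[1],0])/1000)[0].round(2),"obs",o6(ob).round(2))
o5=lambda a:(np.array(a)+.5)/5-.5+[220,170]
print("frame scene pred",[proj("scene",Pport+Rport@np.array([c[0],c[1],0])/1000)[0].round(2) for c in((42,57),(42,-57),(-42,-57),(-42,57))],"obs",o5((300,248)),o5((183,112)),"..")
rear=t+.13*M[:,0]
print("rear bottom/top scene",[proj("scene",rear+sg*.012*M[:,1]-h*M[:,2])[0].round(2) for sg in(1,-1) for h in (0,.02)])
print("tipc scene",[proj("scene",t+sg*.013*M[:,1])[0].round(2) for sg in(1,-1)],"obs tip near top-left",o5((380,228)))
E
```

```text
tip top pred [292.18 157.13] obs [292.58 157.58]
tip top pred [293.59 168.1 ] obs [293.92 168.25]
frame top pred [299.72 142.17] obs [300.42 141.75]
frame top pred [349.96 137.04] obs [349.92 136.58]
frame top pred [352.35 172.1 ] obs [351.75 172.25]
frame top pred [303.87 176.97] obs [304.58 176.58]
frame scene pred [array([277.18, 217.47]), array([254.61, 191.12]), array([278.98, 190.47]), array([301.79, 215.48])] obs [279.6 219.2] [256.2 192. ] ..
rear bottom/top scene [array([323.17, 248.89]), array([326.62, 242.41]), array([330.24, 247.77]), array([333.69, 241.38])]
tipc scene [array([292.57, 215.1 ]), array([300.22, 214.51])] obs tip near top-left [295.6 215.2]
```

```bash
python3 -m inch '[[-1,-1.1,-0.2,0.8,0],[-1,-1.1,0,0.8,0],[-1,0,0,0,0],[-1,0,0,0,0],[-1,0,0,0.2,0]]' 120;python3 w.py 1 0 53 0;python3 -m inch '[[-1,0,0,0.1,0],[-1,0,0,0.1,0],[-1,0,0,0.1,0],[-1,0,0,0.1,0],[-1,0,0,0,0]]';python3 w.py 1 0 53 0
```

```text
t: 17.27
tool_pos: [0.5243, 0.1241, 0.3074]
eef_rot: [0.174, 0.651, 0.713, 0.192]
wrist_force: [-0.4, 0.4, -0.7]
finger_gap: 0.245
t 17.27 turn 0.01 tip in port mm [-0.4 55.2  2.7] tilt [0.05 0.07] pitch wx.z -0.07 gap 0.245 q7 0.29
  F port [-0.7  0.4 -0.4] tau [-0.    0.61  0.01]
  to tgt, tool cm [-0.22  0.04  0.27]
t: 17.9
tool_pos: [0.5263, 0.1238, 0.3039]
eef_rot: [0.174, 0.651, 0.713, 0.192]
wrist_force: [-10.5, 2.0, 10.8]
finger_gap: 0.239
t 17.9 turn -0.05 tip in port mm [-0.6 54.8 -1.3] tilt [0.01 0.1 ] pitch wx.z -0.1 gap 0.239 q7 0.3
  F port [-3.5  2.9 14.5] tau [-0.29  1.31 -0.15]
  to tgt, tool cm [-0.18  0.06 -0.13]
```

```bash
python3 -m inch '[[-1,0,0,-0.05,0],[-1,0,0,0,0],[-1,0,0,0,0],[-1,0,0,0,0],[-1,0,0,0,0]]';python3 w.py 1 0 53 0
```

```text
t: 18.52
tool_pos: [0.526, 0.1237, 0.3043]
eef_rot: [0.174, 0.651, 0.713, 0.192]
wrist_force: [-7.4, 1.4, 7.6]
finger_gap: 0.246
t 18.52 turn -0.05 tip in port mm [-0.7 54.7 -0.8] tilt [0.01 0.09] pitch wx.z -0.09 gap 0.246 q7 0.3
  F port [-2.4  2.1 10.2] tau [-0.17  1.06 -0.15]
  to tgt, tool cm [-0.17  0.07 -0.08]
```

```bash
python3 -m inch '[[-1,0,0,-0.09,0],[-1,-0.3,0,0,0],[-1,-0.3,0,0,0],[-1,-0.2,0,0,0],[-1,0,0,0,0]]';python3 w.py 1 0 43 0.4
```

```text
t: 19.15
tool_pos: [0.5264, 0.115, 0.305]
eef_rot: [0.174, 0.652, 0.713, 0.192]
wrist_force: [-2.1, -0.4, 3.3]
finger_gap: 0.242
t 19.15 turn -0.09 tip in port mm [-0.7 45.8  0. ] tilt [0.04 0.03] pitch wx.z -0.03 gap 0.242 q7 0.31
  F port [-0.2 -0.2  4. ] tau [-0.27  0.51 -0.02]
  to tgt, tool cm [-0.28  0.07 -0.04]
```

```bash
python3 -m inch '[[-1,-0.2,0,0,0],[-1,-0.2,0,0,0],[-1,0,0,0,0],[-1,0,0,0,0],[-1,0,0,0,0]]';python3 w.py 1 0 40 0.4;python3 -m inch '[[-1,-0.2,0,0,0],[-1,-0.2,0,0,0],[-1,0,0,0,0],[-1,0,0,0,0],[-1,0,0,0,0]]';python3 w.py 1 0 40 0.4
```

```text
t: 19.77
tool_pos: [0.5266, 0.1123, 0.3049]
eef_rot: [0.174, 0.651, 0.714, 0.192]
wrist_force: [-4.7, 3.2, 5.0]
finger_gap: 0.247
t 19.77 turn -0.0 tip in port mm [-0.7 43.4 -0.1] tilt [0.02 0.13] pitch wx.z -0.13 gap 0.247 q7 0.32
  F port [-1.3  3.6  6.5] tau [0.61 0.63 0.  ]
  to tgt, tool cm [-0.34  0.07 -0.05]
t: 20.4
tool_pos: [0.527, 0.1097, 0.3051]
eef_rot: [0.173, 0.65, 0.714, 0.193]
wrist_force: [-5.0, 8.8, 6.2]
finger_gap: 0.246
t 20.4 turn 0.08 tip in port mm [-0.4 41.1 -0.2] tilt [0.02 0.24] pitch wx.z -0.24 gap 0.246 q7 0.32
  F port [-0.5  9.2  7.5] tau [ 1.47  0.58 -0.01]
  to tgt, tool cm [-0.11  0.04 -0.06]
```

```bash
python3 -m inch '[[-1,-0.2,0,0,0],[-1,-0.2,0,0,0],[-1,0,0,0,0],[-1,0,0,0,0],[-1,0,0,0,0]]';python3 w.py 1 0 38 0.4; python3 -c "
from h import *
import cv2
from rig import get_image
for n in('top','scene'): cv2.imwrite('pics/b_%s.png'%n,cv2.cvtColor(get_image(n),cv2.COLOR_RGB2BGR))
crop('pics/b_top.png','pics/b1.png',250,100,370,190,6)
crop('pics/b_scene.png','pics/b2.png',240,180,340,250,8)
"
```

```text
t: 21.02
tool_pos: [0.5274, 0.1058, 0.3051]
eef_rot: [0.173, 0.65, 0.714, 0.193]
wrist_force: [-4.7, 7.1, 6.9]
finger_gap: 0.245
t 21.02 turn 0.08 tip in port mm [-0.3 37.2 -0.2] tilt [0.02 0.25] pitch wx.z -0.25 gap 0.245 q7 0.33
  F port [-0.1  7.5  8. ] tau [1.57 0.45 0.03]
  to tgt, tool cm [ 0.08  0.03 -0.06]
```

View pics/b2.png

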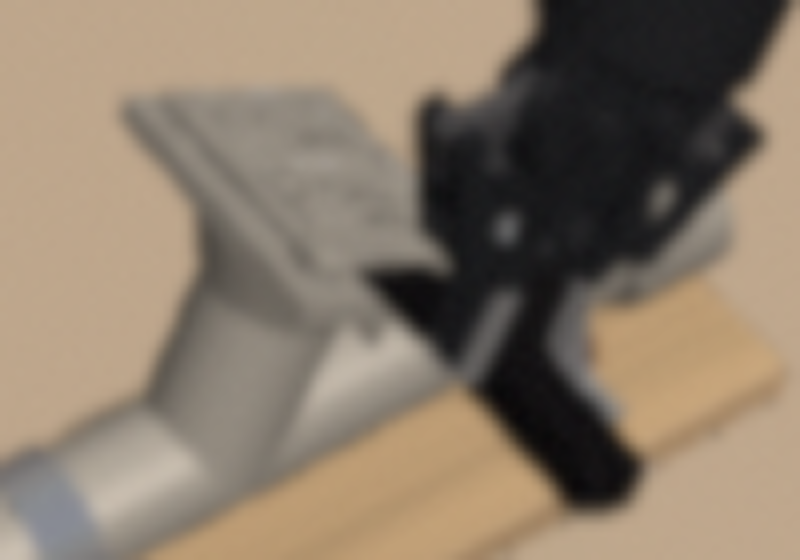

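```bash
python3 -m inch '[[-1,0.8,0,0,0],[-1,1.5,0,0,0],[-1,1,0,-2,0],[-1,0,0,-4,0],[-1,0,0,-1,0]]'; python3 w.py 1; python3 - <<'E'
from w import *
s,p,M=st();q=np.array(s["joint_positions"]);show(q)
q=call(q,-Rport[:,1]*4.2);show(q)
for k in range(4):
    q=call(q,turn=9);show(q)
E
```

```text
t: 21.75
tool_pos: [0.5028, 0.1394, 0.3439]
eef_rot: [0.167, 0.652, 0.716, 0.183]
wrist_force: [-0.5, 0.3, 0.1]
finger_gap: 0.251
t 21.75 turn 0.15 tip in port mm [-3.5 72.3 44.3] tilt [-1.27  0.05] pitch wx.z -0.05 gap 0.251 q7 -0.23
  F port [-0.4  0.4  0.3] tau [-0.13  0.65 -0.03]
 q [-1.84  0.09  1.55  2.02  0.02  0.63 -0.23] p [0.485 0.118 0.329] z [ 0.465  0.03  -0.885] xh 94.5 el [-0.01  0.03  0.65] wr [0.41 0.11 0.46]
 q [-1.57 -0.25  1.56  1.99  0.3   0.66 -0.05] p [ 0.502 -0.091  0.33 ] z [ 0.466  0.03  -0.884] xh 94.5 el [-0.   -0.13  0.63] wr [ 0.43 -0.1   0.46]
 q [-1.57 -0.25  1.56  1.99  0.3   0.66 -0.84] p [ 0.502 -0.091  0.33 ] z [ 0.466  0.03  -0.884] xh 53.1 el [-0.   -0.12  0.63] wr [ 0.43 -0.1   0.46]
 q [-1.57 -0.25  1.56  1.99  0.3   0.66 -1.62] p [ 0.502 -0.091  0.33 ] z [ 0.466  0.03  -0.884] xh 4.7 el [-0.   -0.12  0.63] wr [ 0.43 -0.1   0.46]
 q [-1.57 -0.25  1.56  1.99  0.3   0.66 -2.4 ] p [ 0.502 -0.091  0.33 ] z [ 0.466  0.03  -0.884] xh -44.0 el [-0.   -0.12  0.63] wr [ 0.43 -0.1   0.46]
 q [-1.5  -0.13  1.56  2.    0.08  0.64 -3.01] p [ 0.496 -0.09   0.333] z [ 0.469  0.031 -0.882] xh -85.5 el [-0.01 -0.07  0.64] wr [ 0.43 -0.09  0.46]
```

```bash
python3 - <<'E'
from w import *
s,p,M=st();q0=np.array(s["joint_positions"])
def fin(q,n=6):
    for k in range(n):
        p,M=fk2(q);d=M.T@(-Rport[:,1]);tn=np.degrees(np.arctan2(d[1],d[0]))
        if tn<-5: tn+=360
        if abs(tn)<.5:break
        q=call(q,turn=min(10,tn/5))
    return q
WR=Pport+Rport@np.array([0,-.12,.1776]); WR2=Pport+Rport@np.array([0,-.12,.21])
for name,way in {"direct":[WR2,WR],"out":[[.6,.1,.36],[.6,-.12,.36],WR2,WR],"far":[[.7,.1,.40],[.7,-.12,.4],WR2,WR]}.items():
  for order in("turnlast","turnfirst","turnmid"):
    q=q0
    if order=="turnfirst": q=fin(q)
    for i,w in enumerate(way):
        q=goto(q,w)
        if order=="turnmid" and i==len(way)-2: q=fin(q)
    if order=="turnlast": q=fin(q)
    show(q,name+" "+order)
E
```

```text
direct turnlast q [-1.45 -0.06  1.56  2.08  0.06  0.29 -3.01] p [ 0.51  -0.102  0.326] z [ 0.683 -0.077 -0.726] xh -90.2 el [-0.01 -0.04  0.65] wr [ 0.41 -0.09  0.43]
direct turnfirst q [-0.8   0.35  1.14  1.9  -0.73  0.74 -2.33] p [ 0.548 -0.11   0.305] z [ 0.461  0.033 -0.887] xh -84.9 el [0.1  0.1  0.62] wr [ 0.48 -0.11  0.43]
direct turnmid q [-1.51 -0.25  1.56  2.07  0.22  0.3  -3.01] p [ 0.516 -0.103  0.324] z [ 0.702  0.055 -0.71 ] xh -82.5 el [-0.01 -0.12  0.63] wr [ 0.41 -0.11  0.43]
out turnlast q [-0.95  0.7   1.53  1.91 -1.16  1.02 -2.06] p [ 0.548 -0.11   0.305] z [ 0.465  0.03  -0.885] xh -85.1 el [0.17 0.22 0.55] wr [ 0.48 -0.11  0.43]
out turnfirst q [-0.78  0.34  1.12  1.9  -0.71  0.73 -2.34] p [ 0.548 -0.11   0.305] z [ 0.461  0.033 -0.887] xh -84.9 el [0.1  0.09 0.63] wr [ 0.48 -0.11  0.43]
out turnmid q [-0.95  0.61  1.47  1.91 -1.07  0.95 -2.11] p [ 0.548 -0.11   0.305] z [ 0.465  0.03  -0.885] xh -85.1 el [0.15 0.2  0.57] wr [ 0.48 -0.11  0.43]
far turnlast q [-0.95  0.67  1.51  1.91 -1.13  1.   -2.08] p [ 0.548 -0.11   0.305] z [ 0.465  0.03  -0.885] xh -85.1 el [0.17 0.22 0.56] wr [ 0.48 -0.11  0.43]
far turnfirst q [-0.78  0.34  1.11  1.9  -0.71  0.73 -2.35] p [ 0.548 -0.11   0.305] z [ 0.461  0.033 -0.887] xh -84.9 el [0.1  0.09 0.63] wr [ 0.48 -0.11  0.43]
far turnmid q [-0.95  0.61  1.47  1.91 -1.07  0.95 -2.11] p [ 0.548 -0.11   0.305] z [ 0.465  0.03  -0.885] xh -85.1 el [0.15 0.2  0.57] wr [ 0.48 -0.11  0.43]
```

```bash
python3 - <<'E'
from w import *
s,p,M=st();print((M.T@np.array([.10,0,.045])*100).round(2))
E
```

```text
[-0.94 10.89  0.84]
```

```bash
python3 -m inch '[[-1,-0.4,5.4,0.4,0],[-1,-0.4,5.4,0.4,0],[-1,0,0,0,10.5],[-1,0,0,0,10.5],[-1,0,0,0,10.5]]'; python3 w.py -1;python3 -m inch '[[-1,-1.9,1.2,0,10.5],[-1,-1.6,1.5,0,10.5],[-1,-1.3,1.8,0,10.5],[-1,-1,2,0,10.5],[-1,-0.6,2.1,0,10.5]]';python3 w.py -1
```

```text
t: 22.38
tool_pos: [0.5534, 0.1398, 0.3743]
eef_rot: [0.116, 0.823, 0.508, 0.225]
wrist_force: [-0.7, 0.7, -1.2]
finger_gap: 0.244
t 22.38 turn 148.23 tip in port mm [25.5 75.7 46.3] tilt [-0.66 -0.41] pitch wx.z 0.7 gap 0.244 q7 -0.51
  F port [-1.1  0.7 -0.7] tau [-0.03  0.61 -0.01]
t: 23.0
tool_pos: [0.5648, 0.0296, 0.3759]
eef_rot: [0.004, 0.963, 0.092, 0.253]
wrist_force: [-0.2, -0.5, -1.1]
finger_gap: 0.244
t 23.0 turn 95.78 tip in port mm [-0.5 10.  47. ] tilt [-0.66 -0.37] pitch wx.z 0.69 gap 0.244 q7 -1.01
  F port [-0.7 -0.4 -0.9] tau [-0.    0.61 -0.02]
```

```bash
python3 -m inch '[[-1,-0.2,2.2,0,10.5],[-1,0.2,2.2,0,10.5],[-1,0.6,2.1,0,10.5],[-1,1,2,0,10.5],[-1,1.3,1.8,0,10.5]]'; python3 w.py -1 0 -85 20; python3 -c "
from h import *
rep()"
```

```text
t: 23.62
tool_pos: [0.5761, -0.0804, 0.3772]
eef_rot: [-0.108, 0.904, -0.343, 0.229]
wrist_force: [-0.8, -0.1, 0.1]
finger_gap: 0.245
t 23.62 turn 43.28 tip in port mm [ 19.7 -50.8  46.9] tilt [-0.68 -0.35] pitch wx.z 0.21 gap 0.245 q7 -1.55
  F port [-0.6 -0.1  0.4] tau [ 0.06  0.58 -0.01]
  to tgt, tool cm [1.15 3.74 2.73]
t 23.62 tcp [ 0.5761 -0.0804  0.3772] grasp [ 0.6518 -0.0744  0.242 ] toolz [ 0.488  0.038 -0.872] xhead -45.5 gap 0.245
 F [-0.8 -0.1  0.1] q [-1.04  0.45  1.47  1.84 -0.85  0.9  -1.55]
```

```bash
python3 -m inch '[[-1,0,0,0,10.6],[-1,0,0,0,10.6],[-1,0,0,0,10.6],[-1,0,0,0,10.6],[-1,0,0,0,0.9]]'; python3 w.py -1 0 -62 4
```

```text
t: 24.25
tool_pos: [0.5761, -0.0799, 0.3772]
eef_rot: [-0.184, 0.716, -0.651, 0.174]
wrist_force: [-0.1, -0.3, -0.4]
finger_gap: 0.244
t 24.25 turn 0.35 tip in port mm [ 60.4 -34.1  46.3] tilt [-0.68 -0.38] pitch wx.z -0.38 gap 0.244 q7 -2.25
  F port [-0.3 -0.3 -0.3] tau [0.03 0.59 0.05]
  to tgt, tool cm [2.73 6.01 4.32]
```

```bash
python3 -m inch '[[-1,1.4,3,0,0],[-1,1.4,3,0,0],[-1,0,0,2,0],[-1,0,0,2,0],[-1,0,0,0,0]]'; python3 w.py -1 0 -54 0.2;python3 -c "
from h import *
rep()"
```

```text
t: 24.88
tool_pos: [0.546, -0.1117, 0.3127]
eef_rot: [-0.184, 0.717, -0.65, 0.173]
wrist_force: [-1.2, 0.4, -0.5]
finger_gap: 0.244
t 24.88 turn 0.48 tip in port mm [ -0.6 -62.9   6.9] tilt [-0.73 -0.34] pitch wx.z -0.34 gap 0.244 q7 -2.16
  F port [-1.3  0.5  0.1] tau [-0.03  0.56  0.  ]
  to tgt, tool cm [-0.89 -0.08  0.67]
t 24.88 tcp [ 0.546  -0.1117  0.3127] grasp [ 0.6215 -0.1057  0.1775] toolz [ 0.487  0.038 -0.872] xhead -84.53 gap 0.244
 F [-1.2  0.4 -0.5] q [-0.92  0.39  1.35  1.97 -0.89  0.76 -2.16]
```

```bash
python3 -m inch '[[-1,-0.4,-0.1,0.3,0.4],[-1,-0.4,0,0.3,0],[-1,0,0,0.07,0],[-1,0,0,0.05,0],[-1,0,0,0,0]]'; python3 w.py -1 0 -54 0.2
```

```text
t: 25.5
tool_pos: [0.5497, -0.104, 0.308]
eef_rot: [-0.185, 0.713, -0.653, 0.173]
wrist_force: [0.1, -0.4, -1.1]
finger_gap: 0.244
t 25.5 turn -0.12 tip in port mm [  2.  -55.8   0.6] tilt [-0.59 -0.39] pitch wx.z -0.39 gap 0.244 q7 -2.17
  F port [-0.4 -0.4 -1. ] tau [0.01 0.54 0.03]
  to tgt, tool cm [-0.18  0.2   0.04]
```

```bash
python3 -m inch '[[-1,-0.1,0.2,0.06,0],[-1,-0.1,0,0.04,0],[-1,0,0,0,0],[-1,0,0,0,0],[-1,0,0,0,0]]'; python3 w.py -1 0 -54 0.2
```

```text
t: 26.12
tool_pos: [0.5483, -0.1024, 0.3062]
eef_rot: [-0.185, 0.713, -0.654, 0.173]
wrist_force: [-1.6, -2.5, 3.3]
finger_gap: 0.246
t 26.12 turn -0.14 tip in port mm [  0.1 -54.1  -0.3] tilt [-0.58 -0.4 ] pitch wx.z -0.41 gap 0.246 q7 -2.17
  F port [ 0.1 -2.4  3.7] tau [-0.06  0.66  0.04]
  to tgt, tool cm [-0.01  0.01 -0.05]
```

```bash
python3 -m inch '[[-1,-0.3,0,0,0],[-1,-0.3,0,0,0],[-1,-0.2,0,0,0],[-1,0,0,0,0],[-1,0,0,0,0]]'; python3 w.py -1;python3 -m inch '[[-1,-0.2,0,0,0],[-1,-0.2,0,0,0],[-1,0,0,0,0],[-1,0,0,0,0],[-1,0,0,0,0]]'; python3 w.py -1
```

```text
t: 26.75
tool_pos: [0.5478, -0.0938, 0.3062]
eef_rot: [-0.186, 0.713, -0.653, 0.173]
wrist_force: [-3.2, -1.1, 4.7]
finger_gap: 0.245
t 26.75 turn -0.11 tip in port mm [  0.2 -45.3  -0.4] tilt [-0.58 -0.36] pitch wx.z -0.36 gap 0.245 q7 -2.19
  F port [-0.5 -0.8  5.7] tau [ 0.08  0.53 -0.04]
t: 27.38
tool_pos: [0.5473, -0.0912, 0.3064]
eef_rot: [-0.185, 0.713, -0.654, 0.174]
wrist_force: [-2.4, -5.6, 4.3]
finger_gap: 0.246
t 27.38 turn -0.17 tip in port mm [  0.2 -43.1  -0.3] tilt [-0.55 -0.52] pitch wx.z -0.52 gap 0.246 q7 -2.2
  F port [-0.3 -5.4  5.2] tau [-0.89  0.57 -0.07]
```

```bash
python3 -m inch '[[-1,-0.2,0,0,0],[-1,-0.2,0,0,0],[-1,-0.2,0,0,0],[-1,0,0,0,0],[-1,0,0,0,0]]'; python3 w.py -1
```

```text
t: 28.0
tool_pos: [0.5467, -0.0857, 0.3064]
eef_rot: [-0.185, 0.712, -0.654, 0.175]
wrist_force: [-2.3, -6.3, 3.7]
finger_gap: 0.244
t 28.0 turn -0.2 tip in port mm [  0.3 -37.7  -0.3] tilt [-0.54 -0.57] pitch wx.z -0.57 gap 0.244 q7 -2.21
  F port [-0.6 -6.1  4.6] tau [-1.23  0.55 -0.04]
```

```bash
python3 -m inch '[[-1,-0.2,0,0,0],[-1,-0.2,0,0,0],[-1,-0.05,0,0,0],[-1,0,0,0,0],[-1,0,0,0,0]]'; python3 w.py -1; python3 -c "
from h import *
import cv2
from rig import get_image
for n in('top','scene'): cv2.imwrite('pics/c_%s.png'%n,cv2.cvtColor(get_image(n),cv2.COLOR_RGB2BGR))
crop('pics/c_top.png','pics/c1.png',270,110,390,200,6)
crop('pics/c_scene.png','pics/c2.png',230,170,330,240,8)
"
```

```text
t: 28.62
tool_pos: [0.5462, -0.0817, 0.3064]
eef_rot: [-0.185, 0.712, -0.654, 0.175]
wrist_force: [-1.2, -8.7, 2.7]
finger_gap: 0.246
t 28.62 turn -0.22 tip in port mm [  0.3 -33.9  -0.3] tilt [-0.52 -0.63] pitch wx.z -0.63 gap 0.246 q7 -2.22
  F port [-0.4 -8.5  3.3] tau [-1.6   0.53  0.02]
```

View pics/c2.png

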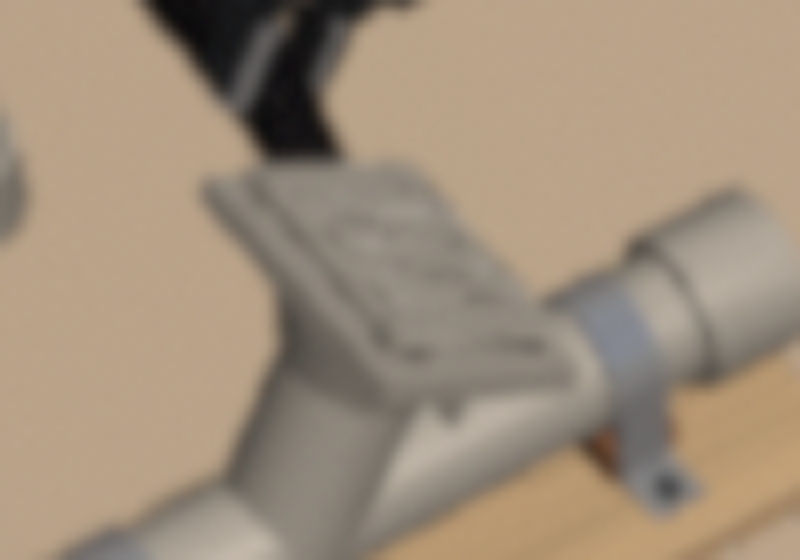

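View pics/c1.png

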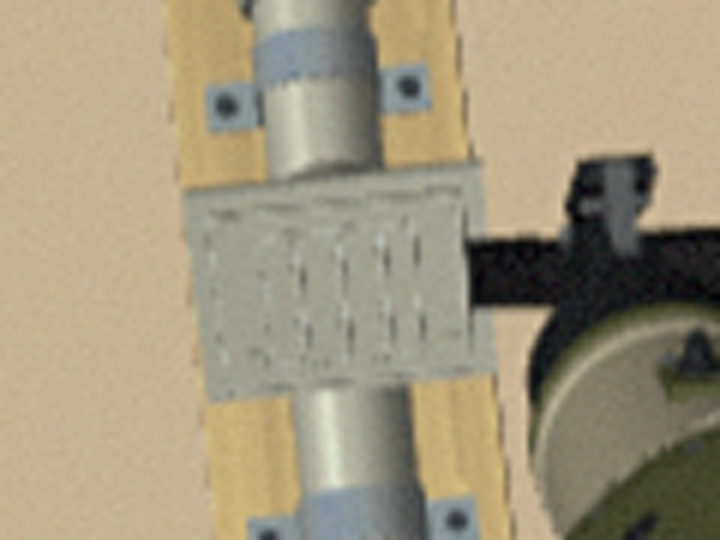

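```bash
python3 -m inch '[[-1,0.9,0,0,0],[-1,1.6,0,0,0],[-1,0.8,-2,-2.5,0],[-1,0,-3,-2.5,0],[-1,-2,0,0,-10.5]]'; python3 w.py 1;python3 -m inch '[[-1,-2,-0.4,0,-10.5],[-1,-1.9,-0.7,0,-10.5],[-1,-1.7,-1,0,-10.5],[-1,-1.5,-1.3,0,-10.5],[-1,-1.2,-1.6,0,-10.5]]'; python3 w.py 1;python3 -m inch '[[-1,-0.9,-1.8,0,-10.5],[-1,-0.6,-1.9,0,-10.5],[-1,-0.2,-2,0,-10.5],[-1,0.2,-2,0,-10.5],[-1,0.5,-1.9,0,-10.5]]'; python3 w.py 1
```

```text
t: 29.35
tool_pos: [0.5677, -0.0913, 0.3765]
eef_rot: [-0.169, 0.77, -0.584, 0.192]
wrist_force: [-0.1, 0.6, -1.6]
finger_gap: 0.247
t 29.35 turn -169.44 tip in port mm [ 42.2 -46.1  50.4] tilt [-0.41 -0.52] pitch wx.z -0.43 gap 0.247 q7 -2.16
  F port [-0.8  0.6 -1.4] tau [0.02 0.65 0.02]
t: 29.98
tool_pos: [0.557, 0.0109, 0.3727]
eef_rot: [-0.067, 0.95, -0.181, 0.244]
wrist_force: [-1.1, -0.4, -1.7]
finger_gap: 0.245
t 29.98 turn -116.69 tip in port mm [-4.4 25.3 48.7] tilt [-0.68 -0.3 ] pitch wx.z 0.48 gap 0.245 q7 -1.64
  F port [-1.9 -0.3 -0.9] tau [ 0.02  0.64 -0.04]
t: 30.6
tool_pos: [0.5484, 0.1105, 0.3725]
eef_rot: [0.048, 0.932, 0.258, 0.249]
wrist_force: [0.2, -0.4, -0.6]
finger_gap: 0.245
t 30.6 turn -64.17 tip in port mm [-4.4 72.1 48.5] tilt [-0.68 -0.31] pitch wx.z 0.74 gap 0.245 q7 -1.14
  F port [-0.2 -0.4 -0.6] tau [-0.03  0.59  0.02]
```

```bash
python3 -m inch '[[-1,0.8,-1.6,0,-10.7],[-1,0,0,0,-10.7],[-1,0,0,0,-10.7],[-1,0,0,0,-10.7],[-1,0,0,0,-10.7]]'; python3 w.py 1 0 55 4
```

```text
t: 31.22
tool_pos: [0.5472, 0.1275, 0.3725]
eef_rot: [0.155, 0.716, 0.65, 0.2]
wrist_force: [-0.9, 0.9, 0.0]
finger_gap: 0.245
t 31.23 turn -10.68 tip in port mm [38.8 56.3 48.1] tilt [-0.69 -0.33] pitch wx.z 0.45 gap 0.245 q7 -0.35
  F port [-0.7  1.   0.4] tau [ 0.01  0.6  -0.02]
  to tgt, tool cm [-0.81 -3.74  4.46]
```

```bash
python3 -m inch '[[-1,0,0,0,-10.7],[-1,0,-2.5,0,0],[-1,0,-2.5,1,0],[-1,0,0,2,0],[-1,0,0,1.4,0]]'; python3 w.py 1 0 53 0
```

```text
t: 31.85
tool_pos: [0.5253, 0.1258, 0.3091]
eef_rot: [0.172, 0.655, 0.712, 0.186]
wrist_force: [-1.1, 0.7, -0.7]
finger_gap: 0.246
t 31.85 turn -0.31 tip in port mm [-1.3 55.6  4. ] tilt [-0.69 -0.29] pitch wx.z 0.3 gap 0.246 q7 -0.14
  F port [-1.3  0.8 -0.1] tau [-0.04  0.61 -0.01]
  to tgt, tool cm [-0.26  0.13  0.4 ]
```

```bash
python3 -m inch '[[-1,-0.3,0.1,0.4,0],[-1,-0.3,0,0.05,0],[-1,-0.3,0,0,0],[-1,0,0,0,0],[-1,0,0,0,0]]'; python3 w.py 1 0 43 0
```

```text
t: 32.48
tool_pos: [0.5297, 0.1158, 0.307]
eef_rot: [0.173, 0.655, 0.711, 0.186]
wrist_force: [0.3, 0.3, -0.1]
finger_gap: 0.245
t 32.48 turn -0.44 tip in port mm [ 0.9 45.1  0.5] tilt [-0.59 -0.35] pitch wx.z 0.36 gap 0.245 q7 -0.1
  F port [ 0.2  0.3 -0.3] tau [-0.    0.6  -0.01]
  to tgt, tool cm [-0.21 -0.09  0.06]
```

```bash
python3 -m inch '[[-1,-0.2,0,0.05,0],[-1,-0.2,0,0.02,0],[-1,0,0,0,0],[-1,0,0,0,0],[-1,0,0,0,0]]'; python3 w.py 1 0 43 0
```

```text
t: 33.1
tool_pos: [0.5306, 0.1123, 0.3067]
eef_rot: [0.173, 0.655, 0.711, 0.186]
wrist_force: [-3.8, 2.7, 5.7]
finger_gap: 0.24
t 33.1 turn -0.4 tip in port mm [ 1.5 41.6 -0.1] tilt [-0.54 -0.33] pitch wx.z 0.33 gap 0.24 q7 -0.09
  F port [-0.2  3.   6.7] tau [0.05 0.66 0.04]
  to tgt, tool cm [ 0.14 -0.15 -0.01]
```

```bash
python3 -m inch '[[-1,-0.2,0,-0.02,0],[-1,-0.15,0,0,0],[-1,0,0,0,0],[-1,0,0,0,0],[-1,0,0,0,0]]'; python3 w.py 1 0 43 0
```

```text
t: 33.72
tool_pos: [0.5307, 0.1096, 0.3069]
eef_rot: [0.173, 0.655, 0.712, 0.187]
wrist_force: [-2.7, 4.9, 5.4]
finger_gap: 0.244
t 33.73 turn -0.36 tip in port mm [ 1.5 39.1  0.1] tilt [-0.54 -0.27] pitch wx.z 0.27 gap 0.244 q7 -0.08
  F port [0.7 5.2 5.8] tau [ 0.77  0.57 -0.02]
  to tgt, tool cm [ 0.39 -0.15  0.01]
```

```bash
python3 -m inch '[[-1,-0.2,0,0,0],[-1,-0.2,0,0,0],[-1,-0.2,0,0,0],[-1,-0.1,0,0,0],[-1,0,0,0,0]]'; python3 w.py 1 0 28 0
```

```text
t: 34.35
tool_pos: [0.5312, 0.1037, 0.307]
eef_rot: [0.172, 0.654, 0.712, 0.187]
wrist_force: [-3.9, 8.0, 5.7]
finger_gap: 0.248
t 34.35 turn -0.29 tip in port mm [ 1.6 33.4  0.1] tilt [-0.53 -0.19] pitch wx.z 0.19 gap 0.248 q7 -0.06
  F port [0.1 8.4 6.5] tau [1.54 0.57 0.03]
  to tgt, tool cm [-0.54 -0.16  0.01]
```

```bash
python3 -m inch '[[-1,-0.2,-0.05,0,0],[-1,-0.2,-0.05,0,0],[-1,-0.15,0,0,0],[-1,0,0,0,0],[-1,0,0,0,0]]'; python3 w.py 1 0 28 0; python3 -c "
from h import *
import cv2
from rig import get_image
for n in('scene',): cv2.imwrite('pics/d_%s.png'%n,cv2.cvtColor(get_image(n),cv2.COLOR_RGB2BGR))
crop('pics/d_scene.png','pics/d2.png',230,170,330,240,8)
"
```

```text
t: 34.98
tool_pos: [0.5309, 0.0981, 0.3066]
eef_rot: [0.172, 0.654, 0.712, 0.187]
wrist_force: [-4.2, 7.2, 5.9]
finger_gap: 0.246
t 34.98 turn -0.3 tip in port mm [ 0.7 27.8  0.2] tilt [-0.52 -0.19] pitch wx.z 0.19 gap 0.246 q7 -0.05
  F port [-0.1  7.5  6.9] tau [1.51 0.48 0.02]
  to tgt, tool cm [ 0.02 -0.07  0.02]
```

View pics/d2.png

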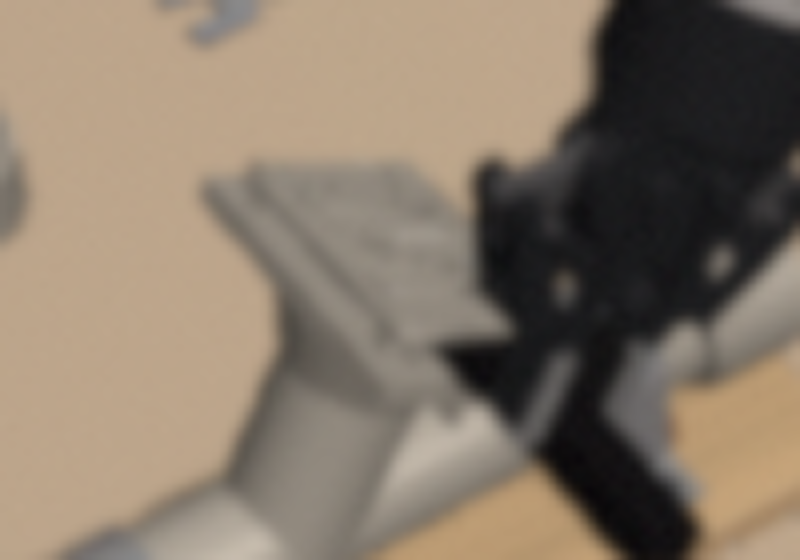

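```bash
python3 -m inch '[[-1,1,0,0,0],[-1,1.8,0,0,0],[-1,0.7,2,-2.5,0],[-1,0,3,-2.5,0],[-1,-2,0,0,10.5]]'; python3 w.py -1;python3 -m inch '[[-1,-2,0.4,0,10.5],[-1,-1.9,0.7,0,10.5],[-1,-1.7,1,0,10.5],[-1,-1.5,1.3,0,10.5],[-1,-1.2,1.6,0,10.5]]'; python3 w.py -1;python3 -m inch '[[-1,-0.9,1.8,0,10.5],[-1,-0.6,1.9,0,10.5],[-1,-0.2,2,0,10.5],[-1,0.2,2,0,10.5],[-1,0.5,1.9,0,10.5]]'; python3 w.py -1
```

```text
t: 35.65
tool_pos: [0.5497, 0.1143, 0.3767]
eef_rot: [0.156, 0.717, 0.648, 0.203]
wrist_force: [-0.5, -0.7, -1.0]
finger_gap: 0.243
t 35.65 turn 169.02 tip in port mm [42.8 43.2 50.9] tilt [-0.33 -0.27] pitch wx.z 0.33 gap 0.243 q7 -0.31
  F port [-1.  -0.6 -0.6] tau [-0.05  0.65  0.04]
t: 36.28
tool_pos: [0.5559, 0.012, 0.3736]
eef_rot: [0.049, 0.931, 0.261, 0.248]
wrist_force: [-0.2, 0.7, -1.3]
finger_gap: 0.247
t 36.27 turn 116.22 tip in port mm [ -5.  -27.3  50.2] tilt [-0.65 -0.4 ] pitch wx.z 0.76 gap 0.247 q7 -0.86
  F port [-0.7  0.7 -1.1] tau [-0.01  0.65 -0.04]
t: 36.9
tool_pos: [0.5643, -0.0875, 0.3739]
eef_rot: [-0.065, 0.951, -0.178, 0.245]
wrist_force: [0.8, -0.9, -0.0]
finger_gap: 0.245
t 36.9 turn 63.72 tip in port mm [ -5.3 -74.1  50.5] tilt [-0.66 -0.4 ] pitch wx.z 0.41 gap 0.245 q7 -1.33
  F port [ 0.6 -0.9 -0.3] tau [ 0.01  0.65 -0.02]
```

```bash
python3 -m inch '[[-1,0.8,1.6,0,10.6],[-1,0,0,0,10.6],[-1,0,0,0,10.6],[-1,0,0,0,10.6],[-1,0,0,0,10.6]]';python3 -m inch '[[-1,0,0,0,10.6],[-1,0,2.4,0,0],[-1,0,2.4,1,0],[-1,0,0,2,0],[-1,0,0,1.4,0]]'; python3 w.py -1 0 -50 -0.2
```

```text
t: 37.52
tool_pos: [0.5661, -0.1045, 0.3741]
eef_rot: [-0.168, 0.772, -0.583, 0.19]
wrist_force: [-0.1, 0.1, -1.1]
finger_gap: 0.247
t: 38.15
tool_pos: [0.546, -0.1067, 0.3115]
eef_rot: [-0.184, 0.717, -0.65, 0.174]
wrist_force: [0.3, 0.0, -0.9]
finger_gap: 0.246
t 38.15 turn 0.47 tip in port mm [ -0.6 -57.9   5.7] tilt [-0.68 -0.34] pitch wx.z -0.34 gap 0.246 q7 -2.15
  F port [-0.2  0.  -0.9] tau [0.02 0.57 0.03]
  to tgt, tool cm [-0.79 -0.07  0.58]
```

```bash
python3 -m inch '[[-1,-0.3,-0.1,0.5,0.4],[-1,-0.5,0,0.1,0],[-1,-0.4,0,0.05,0],[-1,0,0,0,0],[-1,0,0,0,0]]'; python3 w.py -1 0 -42 -0.3
```

```text
t: 38.78
tool_pos: [0.5491, -0.0949, 0.3077]
eef_rot: [-0.185, 0.714, -0.652, 0.174]
wrist_force: [-0.7, 0.3, -0.4]
finger_gap: 0.243
t 38.77 turn 0.1 tip in port mm [  1.8 -46.5   0.2] tilt [-0.57 -0.37] pitch wx.z -0.36 gap 0.243 q7 -2.17
  F port [-0.8  0.4 -0. ] tau [0.08 0.57 0.06]
  to tgt, tool cm [-0.45  0.18  0.05]
```

```bash
python3 -m inch '[[-1,-0.2,0.1,0.05,0],[-1,-0.2,0.1,0.02,0],[-1,-0.1,0,0,0],[-1,0,0,0,0],[-1,0,0,0,0]]'; python3 w.py -1;python3 -m inch '[[-1,-0.2,0,0,0],[-1,-0.1,0,0,0],[-1,0,0,0,0],[-1,0,0,0,0],[-1,0,0,0,0]]'; python3 w.py -1
```

```text
t: 39.4
tool_pos: [0.5472, -0.0907, 0.3061]
eef_rot: [-0.185, 0.714, -0.653, 0.174]
wrist_force: [-3.2, -1.9, 4.8]
finger_gap: 0.245
t 39.4 turn 0.04 tip in port mm [ -0.2 -42.3  -0.4] tilt [-0.56 -0.42] pitch wx.z -0.42 gap 0.245 q7 -2.18
  F port [-0.5 -1.6  5.8] tau [-0.07  0.55 -0.04]
t: 40.02
tool_pos: [0.547, -0.0878, 0.3061]
eef_rot: [-0.185, 0.714, -0.653, 0.174]
wrist_force: [-4.1, -2.9, 4.8]
finger_gap: 0.246
t 40.02 turn 0.03 tip in port mm [ -0.1 -39.4  -0.5] tilt [-0.56 -0.42] pitch wx.z -0.42 gap 0.246 q7 -2.18
  F port [-1.4 -2.5  6.3] tau [-0.07  0.6  -0.02]
```

```bash
python3 -m inch '[[-1,-0.2,0,0,0],[-1,-0.15,0,0,0],[-1,0,0,0,0],[-1,0,0,0,0],[-1,0,0,0,0]]'; python3 w.py -1;python3 -m inch '[[-1,-0.2,0,0,0],[-1,-0.2,0,0,0],[-1,-0.1,0,0,0],[-1,0,0,0,0],[-1,0,0,0,0]]'; python3 w.py -1
```

```text
t: 40.65
tool_pos: [0.5467, -0.0847, 0.3062]
eef_rot: [-0.185, 0.714, -0.653, 0.174]
wrist_force: [-2.5, -4.2, 5.0]
finger_gap: 0.249
t 40.65 turn 0.01 tip in port mm [ -0.1 -36.5  -0.4] tilt [-0.54 -0.47] pitch wx.z -0.47 gap 0.249 q7 -2.19
  F port [ 0.1 -4.   5.8] tau [-0.43  0.52  0.01]
t: 41.28
tool_pos: [0.546, -0.081, 0.3063]
eef_rot: [-0.184, 0.713, -0.653, 0.175]
wrist_force: [-2.8, -8.0, 3.3]
finger_gap: 0.248
t 41.27 turn -0.05 tip in port mm [ -0.1 -33.2  -0.3] tilt [-0.52 -0.62] pitch wx.z -0.62 gap 0.248 q7 -2.2
  F port [-1.4 -7.8  4.6] tau [-1.37  0.57 -0.05]
```

```bash
python3 -m inch '[[-1,-0.2,0,0,0],[-1,-0.2,0,0,0],[-1,-0.2,0,0,0],[-1,0,0,0,0],[-1,0,0,0,0]]'; python3 w.py -1
```

```text
t: 41.9
tool_pos: [0.5455, -0.0749, 0.3063]
eef_rot: [-0.185, 0.713, -0.653, 0.175]
wrist_force: [-1.7, -7.4, 3.5]
finger_gap: 0.247
t 41.9 turn -0.04 tip in port mm [ -0.1 -27.   -0.4] tilt [-0.52 -0.61] pitch wx.z -0.61 gap 0.247 q7 -2.21
  F port [-0.3 -7.2  4.2] tau [-1.25  0.56 -0.02]
```

```bash
python3 -m inch '[[-1,1,0,0,0],[-1,1.8,0,0,0],[-1,0.7,-2,-2.5,0],[-1,0,-3,-2.5,0],[-1,-2,0,0,-10.5]]'; python3 w.py 1;python3 -m inch '[[-1,-2,-0.4,0,-10.5],[-1,-1.9,-0.7,0,-10.5],[-1,-1.7,-1,0,-10.5],[-1,-1.5,-1.3,0,-10.5],[-1,-1.2,-1.6,0,-10.5]]'; python3 w.py 1;python3 -m inch '[[-1,-0.9,-1.8,0,-10.5],[-1,-0.6,-1.9,0,-10.5],[-1,-0.2,-2,0,-10.5],[-1,0.2,-2,0,-10.5],[-1,0.5,-1.9,0,-10.5]]'; python3 w.py 1; python3 -m inch '[[-1,0.8,-1.6,0,-10.7],[-1,0,0,0,-10.7],[-1,0,0,0,-10.7],[-1,0,0,0,-10.7],[-1,0,0,0,-10.7]]'; python3 w.py 1 0 55 4;  python3 -c "
from h import *
import cv2
from rig import get_image
for n in('scene','top'): cv2.imwrite('pics/e_%s.png'%n,cv2.cvtColor(get_image(n),cv2.COLOR_RGB2BGR))
crop('pics/e_scene.png','pics/e2.png',230,170,330,240,8)
"
```

```text
t: 42.52
tool_pos: [0.5671, -0.0867, 0.3765]
eef_rot: [-0.168, 0.771, -0.583, 0.192]
wrist_force: [0.9, 0.4, -1.1]
finger_gap: 0.247
t 42.52 turn -169.29 tip in port mm [ 41.9 -41.7  50.4] tilt [-0.39 -0.56] pitch wx.z -0.48 gap 0.247 q7 -2.15
  F port [ 0.3  0.4 -1.4] tau [0.02 0.67 0.01]
t: 43.15
tool_pos: [0.5562, 0.0154, 0.3725]
eef_rot: [-0.067, 0.951, -0.18, 0.244]
wrist_force: [-0.1, -0.9, -1.0]
finger_gap: 0.247
t 43.15 turn -116.54 tip in port mm [-4.8 29.6 48.6] tilt [-0.66 -0.33] pitch wx.z 0.44 gap 0.247 q7 -1.62
  F port [-0.7 -0.9 -0.8] tau [ 0.02  0.58 -0.  ]
t: 43.78
tool_pos: [0.5475, 0.1149, 0.372]
eef_rot: [0.049, 0.932, 0.259, 0.249]
wrist_force: [-0.7, 0.4, -0.3]
finger_gap: 0.244
t 43.77 turn -64.03 tip in port mm [-5.  76.3 48.4] tilt [-0.65 -0.35] pitch wx.z 0.74 gap 0.244 q7 -1.12
  F port [-0.7  0.5  0. ] tau [-0.04  0.64 -0.07]
t: 44.4
tool_pos: [0.5462, 0.1319, 0.372]
eef_rot: [0.155, 0.716, 0.651, 0.2]
wrist_force: [-0.2, -0.3, -0.3]
finger_gap: 0.246
t 44.4 turn -10.54 tip in port mm [38.2 60.6 48. ] tilt [-0.66 -0.36] pitch wx.z 0.48 gap 0.246 q7 -0.35
  F port [-0.4 -0.3 -0.1] tau [-0.05  0.59  0.05]
  to tgt, tool cm [-1.22 -3.61  4.44]
```

View pics/e2.png

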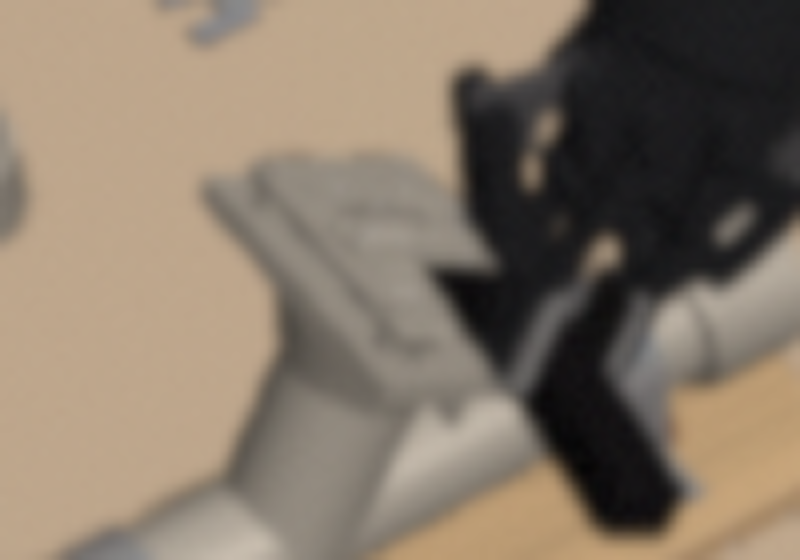

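```bash
python3 -m inch '[[-1,0,0,0,-10.7],[-1,0,-2.4,0,0],[-1,0,-2.4,1,0],[-1,0,0,2,0],[-1,-0.3,0,1.4,0]]';python3 -m inch '[[-1,-0.3,0,0.4,0],[-1,-0.5,0,0.05,0],[-1,-0.5,0,0.03,0],[-1,0,0,0,0],[-1,0,0,0,0]]'; python3 w.py 1 0 38 0
```

```text
t: 45.12
tool_pos: [0.5264, 0.1275, 0.3097]
eef_rot: [0.172, 0.655, 0.711, 0.186]
wrist_force: [-0.4, 0.9, -0.1]
finger_gap: 0.254
t: 45.75
tool_pos: [0.5303, 0.1134, 0.3068]
eef_rot: [0.173, 0.654, 0.712, 0.186]
wrist_force: [-2.2, -1.7, 3.4]
finger_gap: 0.242
t 45.75 turn -0.29 tip in port mm [ 1.4 42.6  0.2] tilt [-0.57 -0.38] pitch wx.z 0.38 gap 0.242 q7 -0.08
  F port [-0.3 -1.5  4.1] tau [-0.5   0.52  0.01]
  to tgt, tool cm [-0.46 -0.14  0.02]
```

```bash
python3 -m inch '[[-1,-0.3,-0.1,0,0],[-1,-0.3,0,0,0],[-1,-0.3,0,0,0],[-1,0,0,0,0],[-1,0,0,0,0]]'; python3 w.py 1;python3 -m inch '[[-1,-0.2,0,0,0],[-1,-0.1,0,0,0],[-1,0,0,0,0],[-1,0,0,0,0],[-1,0,0,0,0]]'; python3 w.py 1
```

```text
t: 46.38
tool_pos: [0.5302, 0.1051, 0.3063]
eef_rot: [0.173, 0.654, 0.713, 0.186]
wrist_force: [-4.0, 0.1, 6.3]
finger_gap: 0.245
t 46.38 turn -0.2 tip in port mm [ 0.4 34.5  0.1] tilt [-0.57 -0.34] pitch wx.z 0.34 gap 0.245 q7 -0.06
  F port [-0.3  0.5  7.4] tau [-0.    0.54  0.02]
t: 47.0
tool_pos: [0.5304, 0.1024, 0.3063]
eef_rot: [0.173, 0.654, 0.713, 0.186]
wrist_force: [-4.6, 2.3, 6.4]
finger_gap: 0.243
t 47.0 turn -0.19 tip in port mm [ 0.5 31.8  0.1] tilt [-0.57 -0.32] pitch wx.z 0.32 gap 0.243 q7 -0.05
  F port [-0.6  2.8  7.8] tau [0.31 0.58 0.04]
```

```bash
python3 -m inch '[[-1,-0.2,0,0,0],[-1,-0.2,0,0,0],[-1,-0.05,0,0,0],[-1,0,0,0,0],[-1,0,0,0,0]]'; python3 w.py 1
```

```text
t: 47.62
tool_pos: [0.5306, 0.0995, 0.3064]
eef_rot: [0.172, 0.653, 0.713, 0.187]
wrist_force: [-6.3, 6.2, 6.4]
finger_gap: 0.245
t 47.62 turn -0.1 tip in port mm [ 0.6 29.2  0.1] tilt [-0.56 -0.2 ] pitch wx.z 0.2 gap 0.245 q7 -0.04
  F port [-1.8  6.7  8.4] tau [ 1.36  0.62 -0.04]
```

```bash
python3 -m inch '[[-1,-0.1,0,0,0],[-1,-0.05,0,0,0],[-1,0,0,0,0],[-1,0,0,0,0],[-1,0,0,0,0]]'; python3 w.py 1
```

```text
t: 48.25
tool_pos: [0.5307, 0.0988, 0.3065]
eef_rot: [0.172, 0.653, 0.714, 0.187]
wrist_force: [-6.6, 9.8, 6.9]
finger_gap: 0.243
t 48.25 turn -0.05 tip in port mm [ 0.7 28.8  0.1] tilt [-0.56 -0.13] pitch wx.z 0.13 gap 0.243 q7 -0.03
  F port [-1.5 10.4  8.8] tau [1.87 0.6  0.03]
```

```bash
python3 -m inch '[[-1,-0.1,0,0,0],[-1,-0.05,0,0,0],[-1,0,0,0,0],[-1,0,0,0,0],[-1,0,0,0,0]]'; python3 w.py 1
```

```text
t: 48.88
tool_pos: [0.5309, 0.0972, 0.3065]
eef_rot: [0.172, 0.653, 0.714, 0.187]
wrist_force: [-5.9, 9.4, 7.6]
finger_gap: 0.244
t 48.88 turn -0.06 tip in port mm [ 0.8 27.1  0.1] tilt [-0.55 -0.14] pitch wx.z 0.14 gap 0.244 q7 -0.03
  F port [-0.6  9.9  9.1] tau [1.73 0.51 0.03]
```

```bash
python3 -m inch '[[-1,1,0,0,0],[-1,1.8,0,0,0],[-1,0.8,0.5,-2.5,0],[-1,4,1,-1.5,0],[-1,5,0,0,0]]'; python3 w.py 1; python3 -c "
from h import *
import cv2
from rig import get_image
for n in('scene','top'): cv2.imwrite('pics/f_%s.png'%n,cv2.cvtColor(get_image(n),cv2.COLOR_RGB2BGR))
crop('pics/f_scene.png','pics/f2.png',230,170,330,240,8)
crop('pics/f_top.png','pics/f1.png',280,120,380,195,8)
rep()
"
```

```text
t: 49.5
tool_pos: [0.5142, 0.2197, 0.3493]
eef_rot: [0.173, 0.655, 0.711, 0.187]
wrist_force: [1.1, -0.1, 0.4]
finger_gap: 0.245
t 49.5 turn -0.41 tip in port mm [ 17.3 150.1  40. ] tilt [-0.49 -0.3 ] pitch wx.z 0.31 gap 0.245 q7 -0.41
  F port [ 1.1 -0.2 -0.2] tau [ 0.06  0.55 -0.04]
t 49.6 tcp [0.512  0.2268 0.3475] grasp [0.5878 0.2334 0.2125] toolz [ 0.489  0.043 -0.871] xhead 95.41 gap 0.242
 F [ 0.6 -0.1 -0.5] q [-1.51  0.19  1.08  1.92  0.04  0.65 -0.41]
```

View pics/f2.png

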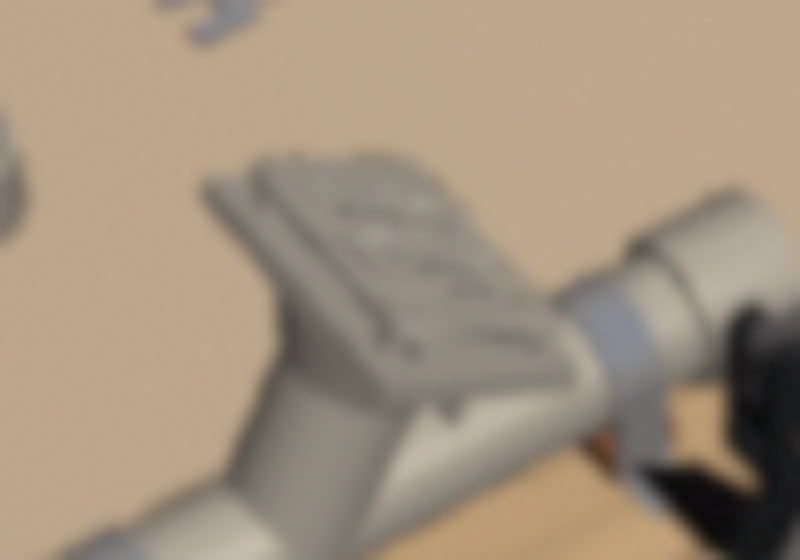

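View pics/f1.png

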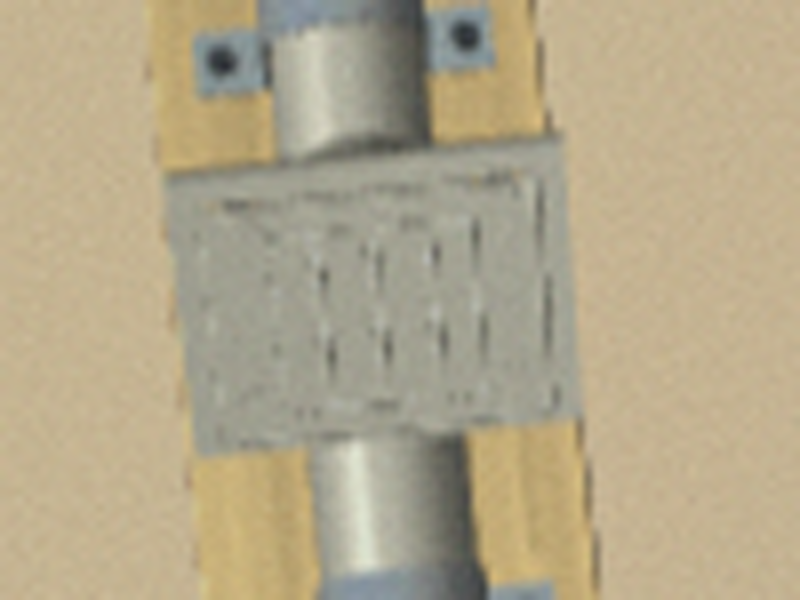

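```bash
python3 - <<'E'
from w import *
fr=[(42,57,0),(42,-57,0),(-42,-57,0),(-42,57,0)]
F=proj("scene",Pport+np.array(fr)/1000@Rport.T)
o=(np.array([(388,402),(205,183),(580,383)])+.5)/8-.5+[230,170]
b=(o-F[[0,1,3]]);print("bias",b.round(2));b=b.mean(0)
im=cv2.resize(cv2.imread("pics/f_scene.png")[170:240,230:330],None,fx=8,fy=8,interpolation=cv2.INTER_CUBIC)
def dr(L,Rr,col,zs=(9,)):
    for z in zs:
        c=np.array([(x,y,z+(L+Rr)/2+(L-Rr)/96*y) for x,y in((35,48),(35,-48),(-35,-48),(-35,48))])
        uv=proj("scene",Pport+c/1000@Rport.T)+b
        cv2.polylines(im,[(((uv-[230,170])+.5)*8-.5).astype(np.int32)],True,col,1)
cv2.polylines(im,[(((F+b-[230,170])+.5)*8-.5).astype(np.int32)],True,(255,0,0),1)
dr(5,5,(0,0,255),(9,));dr(0,0,(0,255,0),(9,))
cv2.imwrite("pics/ov2.png",im)
E
```

```text
bias [[0.88 2.34]
 [0.57 1.31]
 [0.27 1.96]]
```

View pics/ov2.png

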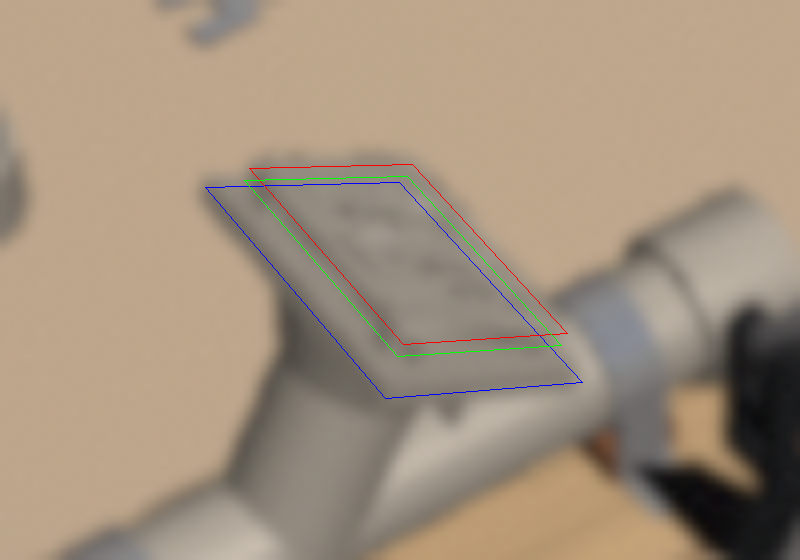

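```bash
cat > shift.py <<'E'
from w import *
import sys
A=sys.argv[1]
for cam in("scene","top"):
    a=cv2.cvtColor(cv2.imread(f"pics/{cam}0.png"),cv2.COLOR_BGR2GRAY).astype(np.float32);g=cv2.cvtColor(cv2.imread(f"pics/{A}_{cam}.png"),cv2.COLOR_BGR2GRAY).astype(np.float32)
    b=np.array([.6,1.8]) if cam=="scene" else np.zeros(2)
    for nm,ys in(("L",(2,47)),("R",(-47,-2)),("all",(-47,47))):
        quad=lambda h:proj(cam,Pport+np.array([(x,y,9+h) for x,y in((33,ys[0]),(33,ys[1]),(-33,ys[1]),(-33,ys[0]))])/1000@Rport.T)+b
        Q=quad(0);e=(quad(5)-Q).mean(0)
        mask=np.zeros(a.shape,np.uint8);cv2.fillConvexPoly(mask,np.round(Q).astype(np.int32),255)
        Wm=np.array([[1,0,e[0]*.6],[0,1,e[1]*.6]],np.float32)
        try:
            cc,Wm=cv2.findTransformECC(a,g,Wm,cv2.MOTION_TRANSLATION,(3,200,1e-6),mask,3)
            s=Wm[:,2];print(cam,nm,"shift",s.round(2),"exp5",e.round(2),"height",round(5*float(s@e/(e@e)),2),"cc",round(cc,3))
        except cv2.error as ex: print(cam,nm,"fail")
E
python3 shift.py f
```

```text
scene L fail
scene R fail
scene all fail
top L fail
top R fail
top all shift [-7.34 -0.23] exp5 [0.1  0.65] height -10.03 cc 0.267
```

```bash
cat > shift.py <<'E'
from w import *
import sys
A=sys.argv[1]
def grid(ys,h):
    X,Y=np.meshgrid(np.linspace(-34,34,80),np.linspace(*ys,80));return np.c_[X.ravel(),Y.ravel(),np.full(X.size,9+h)]
for cam in("scene","top"):
    a=cv2.cvtColor(cv2.imread(f"pics/{cam}0.png"),cv2.COLOR_BGR2GRAY).astype(np.float32);g=cv2.cvtColor(cv2.imread(f"pics/{A}_{cam}.png"),cv2.COLOR_BGR2GRAY).astype(np.float32)
    a=cv2.GaussianBlur(a,(0,0),.7);g=cv2.GaussianBlur(g,(0,0),.7)
    b=np.array([.6,1.8]) if cam=="scene" else np.zeros(2)
    sm=lambda im,P:cv2.remap(im,(proj(cam,Pport+P/1000@Rport.T)+b).astype(np.float32).reshape(80,80,2),None,cv2.INTER_CUBIC).ravel()
    for nm,ys in(("L",(6,46)),("R",(-46,-6)),("all",(-46,46))):
        ra=sm(a,grid(ys,0));H=np.arange(-2,10.1,.25)
        c=[np.corrcoef(ra,sm(g,grid(ys,h)))[0,1] for h in H];i=int(np.argmax(c));print(cam,nm,H[i],round(c[i],3),"c(0)",round(c[8],3),"c3,4,5,6,7",np.round([c[20],c[24],c[28],c[32],c[36]],3))
E
python3 shift.py f
```

```text
scene L -2.0 0.452 c(0) 0.415 c3,4,5,6,7 [ 0.249  0.169  0.084  0.005 -0.054]
scene R 0.0 0.475 c(0) 0.475 c3,4,5,6,7 [0.412 0.375 0.339 0.309 0.289]
scene all -1.0 0.444 c(0) 0.437 c3,4,5,6,7 [0.332 0.277 0.221 0.17  0.135]
top L 3.75 0.418 c(0) 0.404 c3,4,5,6,7 [0.418 0.418 0.414 0.407 0.394]
top R -2.0 0.473 c(0) 0.446 c3,4,5,6,7 [0.387 0.363 0.337 0.312 0.286]
top all -2.0 0.472 c(0) 0.464 c3,4,5,6,7 [0.431 0.416 0.399 0.379 0.357]
```

```bash
cat > sil.py <<'E'
from w import *
import sys
def pt(y,z,x): return Pport+Rport@np.array([x,y,z])/1000
def edge(cam,img,P,Q,b):
    # profile across silhouette at P along direction to Q ; returns offset in px of half level
    g=cv2.GaussianBlur(cv2.imread(img)[:,:,0].astype(np.float32),(0,0),.5)
    p=proj(cam,P)[0]+b;q=proj(cam,Q)[0]+b;d=(q-p)/np.linalg.norm(q-p)
    s=np.arange(-5,7,.1);xy=(p+s[:,None]*d).astype(np.float32)
    v=cv2.remap(g,xy[None],None,cv2.INTER_LINEAR)[0];return s,v
b=np.array([.6,1.8])
for img in sys.argv[1:]:
  for nm,pts in {"right edge y-48":[(-48,x) for x in(-20,-10,0,10,20)],"near edge":[(y,-35) for y in(-40,-30,-20,-10,0,10,20,30)]}.items():
    o=[]
    for y,x in pts:
        P=pt(y,9,x);Q=pt(y,29,x)
        s,v=edge("scene",img,P,Q,b);mm=np.linalg.norm(proj("scene",pt(y,14,x))-proj("scene",P))/5
        lo=np.median(v[(s<-.5)&(s>-2)]);hi=np.median(v[s>4.5]);m=(lo+hi)/2
        k=[i for i in range(len(s)-1) if s[i]>-2 and (v[i]-m)*(v[i+1]-m)<=0]
        o.append(round(s[k[-1]]/mm,1) if k else None)
    print(img,nm,o)
E
python3 sil.py pics/scene0.png pics/a_scene.png pics/b_scene.png pics/c_scene.png pics/d_scene.png pics/e_scene.png pics/f_scene.png
```

```text
pics/scene0.png right edge y-48 [np.float64(1.2), np.float64(-0.3), np.float64(1.8), np.float64(2.7), np.float64(2.4)]
pics/scene0.png near edge [np.float64(3.1), np.float64(3.7), np.float64(6.4), np.float64(0.6), np.float64(1.5), np.float64(3.3), np.float64(5.5), np.float64(11.2)]
pics/a_scene.png right edge y-48 [np.float64(1.2), np.float64(-0.3), np.float64(2.1), np.float64(2.4), np.float64(1.8)]
pics/a_scene.png near edge [np.float64(3.7), np.float64(4.3), np.float64(6.4), np.float64(1.5), np.float64(1.5), np.float64(3.0), np.float64(5.5), np.float64(11.2)]
pics/b_scene.png right edge y-48 [np.float64(4.0), np.float64(0.3), np.float64(0.9), np.float64(2.4), np.float64(2.1)]
pics/b_scene.png near edge [np.float64(4.6), np.float64(5.9), np.float64(4.0), np.float64(16.2), np.float64(9.5), np.float64(2.1), np.float64(-1.2), np.float64(-3.0)]
pics/c_scene.png right edge y-48 [np.float64(7.4), np.float64(9.2), np.float64(18.0), np.float64(7.0), np.float64(7.6)]
pics/c_scene.png near edge [np.float64(7.1), np.float64(9.2), np.float64(0.6), np.float64(2.8), np.float64(7.0), np.float64(6.
[... 205 characters left out ...]
.float64(6.8), np.float64(12.9), np.float64(5.8), np.float64(-0.6), np.float64(-2.1), np.float64(-3.6), np.float64(19.0)]
pics/e_scene.png right edge y-48 [np.float64(12.3), np.float64(13.5), np.float64(9.2), np.float64(10.6), np.float64(11.5)]
pics/e_scene.png near edge [np.float64(8.0), np.float64(15.4), np.float64(8.9), np.float64(5.5), np.float64(6.1), np.float64(-2.4), np.float64(7.9), np.float64(8.1)]
pics/f_scene.png right edge y-48 [np.float64(12.0), np.float64(13.2), np.float64(9.8), np.float64(8.8), np.float64(10.0)]
pics/f_scene.png near edge [np.float64(12.1), np.float64(11.4), np.float64(9.5), np.float64(4.9), np.float64(-1.2), np.float64(6.7), np.float64(5.5), np.float64(12.4)]
```

```bash
python3 - <<'E'
from h import *
ims=[cv2.resize(cv2.imread(f"pics/{n}.png")[180:225,245:310],None,fx=6,fy=6,interpolation=cv2.INTER_CUBIC) for n in("scene0","d_scene","e_scene","f_scene")]
for im in ims:
    for y in range(0,270,30): cv2.line(im,(0,y),(8,y),(0,0,255),1)
cv2.imwrite("pics/cmp.png",np.vstack([np.hstack(ims[:2]),np.hstack(ims[2:])]))
E
```

```text
(no output)
```

View pics/cmp.png

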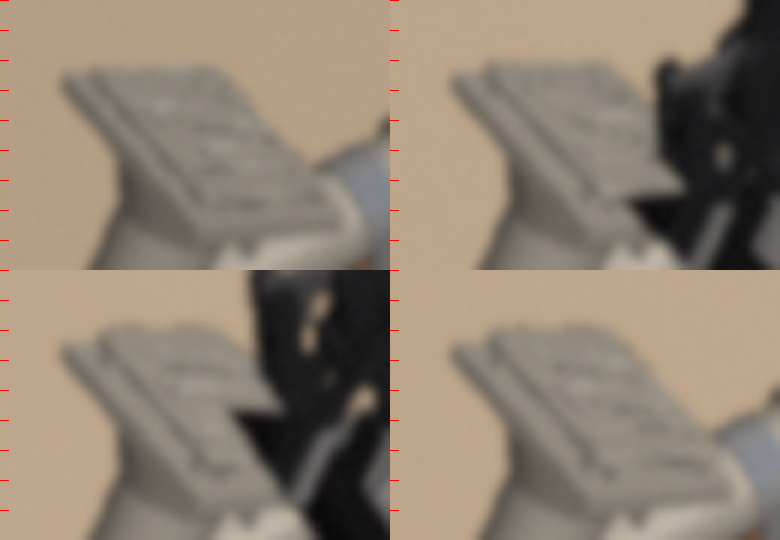

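```bash
cat > syn.py <<'E'
from w import *
from scipy.optimize import minimize
b=np.array([.6,1.8]);cam="scene"
x0,y0,x1,y1=248,176,320,226;S=8
def poly(P,bb): return (((proj(cam,Pport+np.array(P)/1000@Rport.T)+bb-[x0,y0]+.5)*S-.5)*16).round().astype(np.int32)
def box(hx,hy,za,zb,L,Rr):
    c=[(x,y) for x,y in((hx,hy),(hx,-hy),(-hx,-hy),(-hx,hy))]
    f=lambda z:[(x,y,z+(L+Rr)/2+(L-Rr)/96*y) for x,y in c]
    return f(za),f(zb)
def mask(L,Rr,bb):
    m=np.zeros(((y1-y0)*S,(x1-x0)*S),np.uint8)
    for lo,hi in(box(42,57,-9,0,0,0),box(35,48,3,9,L,Rr)):
        h=cv2.convexHull(np.vstack([poly(lo,bb),poly(hi,bb)]));cv2.fillConvexPoly(m,h,255,shift=4)
    m=cv2.resize(m,(x1-x0,y1-y0),interpolation=cv2.INTER_AREA).astype(np.float32)/255
    return m
def run(name,free=None,roi=None):
    im=cv2.imread(name).astype(np.float32)[y0:y1,x0:x1]
    bg=np.array([135,165,190.]);
    sat=im[:,:,2]-im[:,:,0]      # tan background is warm; grey parts not
    v=cv2.GaussianBlur(sat,(0,0),.6)
    hi=np.percentile(v,90);lo=np.percentile(v,10)
    d=(hi-v)/(hi-lo)
    # roi: above/right of line only: use region near right edge and near edge down to y=+20
    R1=np.zeros(d.shape,np.uint8)
    P=[(50,-75,0),(-75,-75,0),(-75,25,0),(-25,25,0),(-20,-35,0),(50,-40,0)]
    cv2.fillPoly(R1,[np.round(proj(cam,Pport+np.array(P)/1000@Rport.T)+b-[x0,y0]).astype(np.int32)],1)
    w=R1>0
    def cost(p):
        m=cv2.GaussianBlur(mask(p[0],p[1],p[2:4]),(0,0),abs(p[4])+.3)
        A=np.c_[m[w],np.ones(w.sum())];c,_,_,_=np.linalg.lstsq(A,d[w],rcond=None);return ((A@c-d[w])**2).mean()*1e3
    best=None
    for i in([0,0],[3,3],[6,6]):
        if free is None: o=minimize(cost,i+[.6,1.8,1.],method="Nelder-Mead",options=dict(xatol=.01,fatol=1e-4,maxiter=1200))
        else: o=minimize(lambda q:cost([*q,*free]),i,method="Nelder-Mead",options=dict(xatol=.01,fatol=1e-4))
        if best is None or o.fun<best.fun:best=o
    print(name,best.x.round(2),round(best.fun,3),w.sum());return best.x
if __name__=="__main__":
    for n in("scene0","a_scene","f_scene"): run(f"pics/{n}.png")
    def c0(): 
        pass
E
python3 syn.py
```

```text
pics/scene0.png [-0.    0.    0.96  0.99  0.57] 57.393 566
pics/a_scene.png [4.66 1.03 0.73 1.29 0.75] 26.162 566
pics/f_scene.png [6.62 2.75 0.83 0.55 0.57] 47.114 566
```

```bash
python3 - <<'E'
import syn
from syn import *
im0=cv2.imread("pics/scene0.png").astype(np.float32)[y0:y1,x0:x1]
def feat(n):
    im=cv2.imread(n).astype(np.float32)[y0:y1,x0:x1];return im[:,:,2]-im[:,:,0]
R1=np.zeros(im0.shape[:2],np.uint8)
pp=lambda P:np.round(proj(cam,Pport+np.array(P)/1000@Rport.T)+b-[x0,y0]).astype(np.int32)
cv2.fillPoly(R1,[pp([(35,-85,10),(-50,-85,10),(-50,-25,10),(35,-25,10)])],1)   # around right edge
cv2.fillPoly(R1,[pp([(-10,-60,10),(-65,-60,10),(-65,5,10),(-10,5,10)])],1)
w=R1>0
vis=cv2.resize((np.clip(feat("pics/f_scene.png"),0,80)*3).astype(np.uint8),None,fx=8,fy=8);vis[cv2.resize(R1,None,fx=8,fy=8)==0]//=2;cv2.imwrite("pics/feat.png",vis)
def cost(d,p):
    m=cv2.GaussianBlur(mask(p[0],p[1],p[2:4]),(0,0),abs(p[4])+.3)
    A=np.c_[m[w],np.ones(w.sum())];c=np.linalg.lstsq(A,d[w],rcond=None)[0];return ((A@c-d[w])**2).mean()
# seated: fit b,sigma with L=R=0 
d0=feat("pics/scene0.png");o=minimize(lambda q:cost(d0,[0,0,*q]),[.6,1.8,1.],method="Nelder-Mead");print("seated b",o.x,o.fun, np.var(d0[w]))
for n in("scene0","a_scene","d_scene","e_scene","f_scene"):
    d=feat(f"pics/{n}.png")
    if n in("d_scene","e_scene"): 
        pass
    best=min((minimize(lambda q:cost(d,[*q,*o.x]),i,method="Nelder-Mead") for i in([1,1],[4,4],[7,7])),key=lambda r:r.fun);print(n,best.x.round(2),round(best.fun,2))
E
```

```text
seated b [0.53778811 0.65744674 0.64431797] 0.6690211977964657 181.30365
scene0 [-0.33  0.03] 0.66
a_scene [-0.44 -0.1 ] 0.69
d_scene [34.8  1.6] 77.12
e_scene [36.31  4.38] 78.88
f_scene [4.35 4.85] 0.99
```

View pics/feat.png

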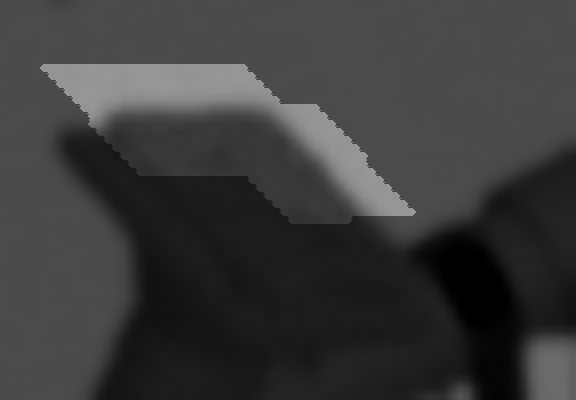

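```bash
python3 - <<'E'
from w import *
s,p,M=st();q0=np.array(s["joint_positions"]);show(q0)
print((M.T@np.array([[-1,-.09,0],[-1,-.09,.3]]).T*6).T.round(2))
for d in ([-1,-.09,0],[-1,-.09,.3],[-.95,-.4,0]):
    q=q0
    for k in range(5): q=call(q,np.array(d)*6);show(q,"%s"%d)
E
```

```text
q [-1.51  0.19  1.08  1.92  0.04  0.65 -0.41] p [0.492 0.212 0.336] z [ 0.481  0.025 -0.876] xh 94.4 el [0.01 0.07 0.64] wr [0.42 0.21 0.46]
[[ 0.03 -5.25 -2.96]
 [ 0.02 -4.36 -4.53]]
[-1, -0.09, 0] q [-1.03 -0.25 -0.01  2.3   0.54  0.9  -1.26] p [0.235 0.247 0.302] z [ 0.464 -0.031 -0.885] xh 92.9 el [-0.07 -0.1   0.63] wr [0.17 0.25 0.43]
[-1, -0.09, 0] q [-2.03 -0.25 -0.02  2.33  0.43  1.36 -2.14] p [-0.054  0.261  0.291] z [ 0.474 -0.063 -0.878] xh 92.0 el [ 0.05 -0.11  0.63] wr [-0.12  0.27  0.42]
[-1, -0.09, 0] q [-2.34  0.2  -0.36  1.92  0.23  1.51 -2.71] p [-0.354  0.234  0.291] z [ 0.474 -0.063 -0.878] xh 92.0 el [-0.05  0.06  0.64] wr [-0.42  0.24  0.42]
[-1, -0.09, 0] q [-2.68  0.77 -0.39  1.13  0.28  1.79 -2.99] p [-0.654  0.207  0.291] z [ 0.474 -0.063 -0.878] xh 92.0 el [-0.27  0.15  0.53] wr [-0.72  0.22  0.42]
[-1, -0.09, 0] q [-2.95  1.3  -0.55  0.19  0.52  2.06 -2.99] p [-0.831  0.162  0.26 ] z [ 0.371 -0.044 -0.928] xh 92.7 el [-0.42  0.1   0.33] wr [-0.88  0.17  0.4 ]
[-1, -0.09, 0.3] q [-1.03 -0.25 -0.02  2.07  0.47  1.14 -1.13] p [0.249 0.274 0.404] z [ 0.447 -0
[... 854 characters left out ...]
-0.09 -0.08  0.63] wr [0.26 0.16 0.43]
[-0.95, -0.4, 0] q [-1.26 -0.25 -0.02  2.33  0.45  1.14 -1.44] p [0.153 0.255 0.285] z [ 0.355 -0.167 -0.92 ] xh 90.0 el [-0.04 -0.12  0.63] wr [0.1  0.28 0.42]
[-0.95, -0.4, 0] q [-2.27 -0.25 -0.02  2.33  0.17  1.46 -2.31] p [-0.129  0.204  0.287] z [ 0.372 -0.201 -0.906] xh 89.2 el [ 0.08 -0.1   0.63] wr [-0.18  0.23  0.42]
[-0.95, -0.4, 0] q [-2.6   0.19 -0.38  1.94 -0.06  1.45 -2.94] p [-0.414  0.084  0.287] z [ 0.372 -0.201 -0.906] xh 89.2 el [-0.06  0.04  0.64] wr [-0.47  0.11  0.42]
[-0.95, -0.4, 0] q [-2.95  0.71 -0.28  1.22 -0.07  1.59 -3.01] p [-0.68   0.017  0.279] z [ 0.351 -0.243 -0.904] xh 97.1 el [-0.28  0.06  0.55] wr [-0.73  0.05  0.41]
```

The silhouette fit reads about 4.4–4.7 mm on the left and 4.9 mm on the right, and 0/0 for the seated picture. That agrees with the contact geometry, so the cover is up and level. Now I'll lay the wedge down: turn it so the hand's tilt becomes pitch, set the tail on the bench, and let it pivot flat.

```bash
python3 -m inch '[[-1,0,0,0,-10.5],[-1,0,0,0,-10.5],[-1,0,0,0,-10.5],[-1,0,0,0,-10.5],[-1,0,0,0,-10.5]]' 60; python3 -m inch '[[-1,0,0,0,-10.5],[-1,0,0,0,-10.5],[-1,0,0,0,-10.5],[-1,0,0,0,-6],[-1,0,0,0,0]]'; python3 - <<'E'
from w import *
rep()
s,p,M=st();print("wx",(-M[:,0]).round(3),"tooly",M[:,1].round(3))
# underside tail corner height
g=p+.1776*M[:,2];tail=g+.070*M[:,0];print("tail",tail.round(3),"under grip",g.round(3))
print("d cm for tail->z.02, x -.05",(M.T@(np.array([.48,.215,.02])-tail)*100).round(2))
E
```

```text
t: 50.22
tool_pos: [0.5135, 0.2193, 0.3471]
eef_rot: [0.237, 0.269, 0.929, 0.089]
wrist_force: [-0.7, 1.0, -0.2]
finger_gap: 0.244
t: 50.85
tool_pos: [0.5136, 0.2193, 0.3472]
eef_rot: [0.253, -0.041, 0.967, 0.009]
wrist_force: [-0.1, -0.3, -0.8]
finger_gap: 0.245
t 50.85 tcp [0.5136 0.2193 0.3472] grasp [0.5893 0.225  0.2121] toolz [ 0.489  0.037 -0.872] xhead -175.08 gap 0.245
 F [-0.1 -0.3 -0.8] q [-1.26  0.13  0.8   1.92  0.17  0.67  1.06]
wx [0.868 0.075 0.49 ] tooly [-0.083  0.997 -0.004]
tail [0.54  0.221 0.158] under grip [0.6   0.226 0.192]
d cm for tail->z.02, x -.05 [ 1.198e+01 -1.000e-02  9.100e+00]
```

```bash
python3 -m inch '[[-1,2.3,-0.6,1.8,0],[-1,2.3,-0.6,1.8,0],[-1,2.3,-0.6,1.8,0],[-1,2.3,-0.6,1.8,0],[-1,2.3,0,1.6,0]]'; cat > tl.py <<'E'
from w import *
rep()
s,p,M=st();print("wx",(-M[:,0]).round(3),"tooly",M[:,1].round(3))
g=p+.1776*M[:,2];tail=g+.070*M[:,0];print("tail",tail.round(3),"under grip",g.round(3),"down 1cm tool",(M.T@[0,0,-1]).round(3))
E
python3 tl.py
```

```text
t: 51.48
tool_pos: [0.4585, 0.1896, 0.2137]
eef_rot: [0.253, -0.039, 0.967, 0.009]
wrist_force: [-0.9, 0.3, -1.6]
finger_gap: 0.247
t 51.48 tcp [0.4585 0.1896 0.2137] grasp [0.5344 0.1954 0.0787] toolz [ 0.489  0.037 -0.871] xhead -175.28 gap 0.247
 F [-0.9  0.3 -1.6] q [-1.26  0.22  0.79  2.2   0.17  0.32  0.99]
wx [0.868 0.072 0.491] tooly [-0.081  0.997 -0.003]
tail [0.485 0.191 0.025] under grip [0.545 0.196 0.059] down 1cm tool [0.491 0.003 0.871]
```

```bash
python3 -m inch '[[-1,0,0,0,0],[-1,0.5,0,0.87,0],[-1,0.5,0,0.87,0],[-1,0.35,0,0.6,0],[-1,0.25,0,0.43,0]]' 20; python3 tl.py
```

```text
t: 52.1
tool_pos: [0.4609, 0.1903, 0.1842]
eef_rot: [0.256, -0.041, 0.966, 0.01]
wrist_force: [0.8, -5.9, 19.5]
finger_gap: 0.243
t 52.1 tcp [0.4609 0.1903 0.1842] grasp [0.5374 0.1965 0.0495] toolz [ 0.494  0.04  -0.869] xhead -175.14 gap 0.243
 F [ 0.8 -5.9 19.5] q [-1.18  0.29  0.72  2.21  0.1   0.23  1.03]
wx [0.866 0.074 0.495] tooly [-0.084  0.996 -0.002]
tail [ 0.488  0.192 -0.005] under grip [0.549 0.197 0.03 ] down 1cm tool [0.495 0.002 0.869]
```

```bash
python3 -m inch '[[-1,0.25,0,0.43,0],[-1,0.25,0,0.43,0],[-1,0,0,0,0],[-1,0,0,0,0],[-1,0,0,0,0]]' 20; python3 tl.py;  python3 -c "
from h import *
import cv2
from rig import get_image
for n in('scene',): cv2.imwrite('pics/h_%s.png'%n,cv2.cvtColor(get_image(n),cv2.COLOR_RGB2BGR))
crop('pics/h_scene.png','pics/h2.png',300,180,440,280,5)
"
```

```text
t: 52.72
tool_pos: [0.4606, 0.1914, 0.1747]
eef_rot: [0.256, -0.041, 0.966, 0.011]
wrist_force: [-0.5, 1.4, 12.4]
finger_gap: 0.246
t 52.73 tcp [0.4606 0.1914 0.1747] grasp [0.5372 0.1979 0.0401] toolz [ 0.494  0.042 -0.868] xhead -175.13 gap 0.246
 F [-0.5  1.4 12.4] q [-1.16  0.32  0.7   2.22  0.09  0.21  1.04]
wx [0.865 0.074 0.496] tooly [-0.085  0.996 -0.   ]
tail [ 0.488  0.194 -0.014] under grip [0.548 0.199 0.02 ] down 1cm tool [0.496 0.    0.868]
```

View pics/h2.png

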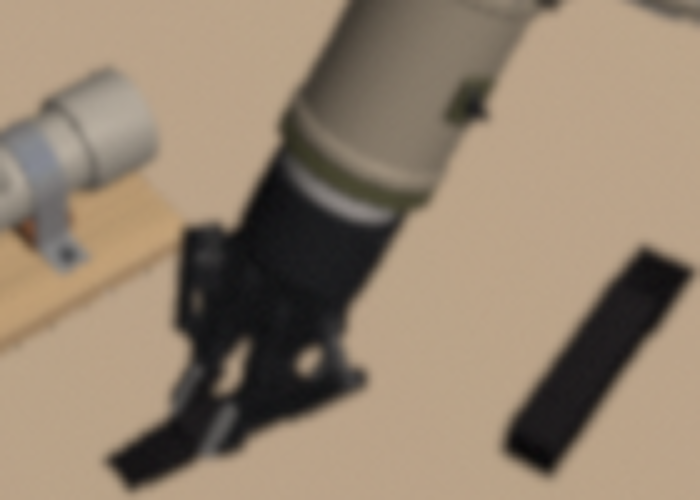

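```bash
python3 -m inch '[[-1,0.25,0,0.43,0],[-1,0.25,0,0.43,0],[-1,0,0,0,0],[-1,0,0,0,0],[-1,0,0,0,0]]' 20; python3 tl.py
```

```text
t: 53.4
tool_pos: [0.461, 0.1915, 0.165]
eef_rot: [0.257, -0.041, 0.966, 0.011]
wrist_force: [3.1, 2.4, 9.9]
finger_gap: 0.243
t 53.4 tcp [0.461  0.1915 0.165 ] grasp [0.5377 0.1981 0.0305] toolz [ 0.495  0.042 -0.868] xhead -175.14 gap 0.243
 F [3.1 2.4 9.9] q [-1.14  0.34  0.67  2.22  0.07  0.18  1.04]
wx [0.865 0.074 0.497] tooly [-0.085  0.996  0.   ]
tail [ 0.488  0.194 -0.024] under grip [0.549 0.199 0.011] down 1cm tool [ 0.497 -0.     0.868]
```

```bash
python3 -m inch '[[-1,0.2,0,0.35,0],[-1,0,0,0,0],[-0.2,0,0,0,0],[0.1,0,0,0,0],[0.1,0,0,0,0]]' 20; python3 tl.py; python3 -m inch '[[0.3,0,0,-1,0],[0.3,0,0,-3,0],[0.3,0,0,-5,0],[0.3,0,0,-5,0],[0.3,0,0,-5,0]]'; python3 -c "
from h import *
rep()
import cv2
from rig import get_image
for n in('scene','top'): cv2.imwrite('pics/i_%s.png'%n,cv2.cvtColor(get_image(n),cv2.COLOR_RGB2BGR))
crop('pics/i_scene.png','pics/i2.png',220,160,440,330,3)
crop('pics/i_top.png','pics/i1.png',160,90,360,330,3)
"
```

```text
t: 54.02
tool_pos: [0.4582, 0.1899, 0.1585]
eef_rot: [0.253, -0.041, 0.966, 0.009]
wrist_force: [0.3, 0.6, -0.9]
finger_gap: 0.552
t 54.02 tcp [0.4582 0.1899 0.1585] grasp [0.534  0.1957 0.0234] toolz [ 0.489  0.038 -0.872] xhead -175.03 gap 0.552
 F [ 0.3  0.6 -0.9] q [-1.13  0.35  0.66  2.23  0.07  0.17  1.04]
wx [0.868 0.076 0.49 ] tooly [-0.084  0.996 -0.004]
tail [ 0.484  0.191 -0.031] under grip [0.545 0.197 0.004] down 1cm tool [0.49  0.004 0.872]
t: 54.65
tool_pos: [0.3785, 0.1891, 0.2968]
eef_rot: [0.248, -0.049, 0.967, 0.01]
wrist_force: [-22.5, 9.5, 23.8]
finger_gap: 0.649
t 54.65 tcp [0.3785 0.1891 0.2968] grasp [0.4528 0.196  0.1609] toolz [ 0.479  0.044 -0.877] xhead -174.13 gap 0.649
 F [-22.5   9.5  23.8] q [-1.6  -0.25  0.86  2.27  0.74  0.74  0.47]
```

View pics/i2.png

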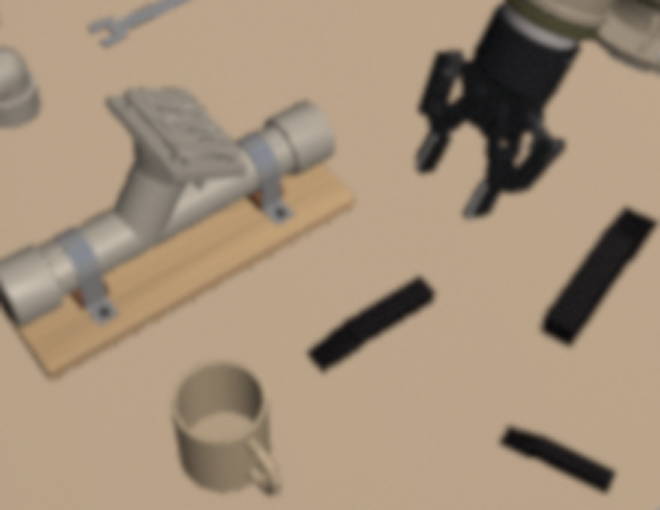

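View pics/i1.png

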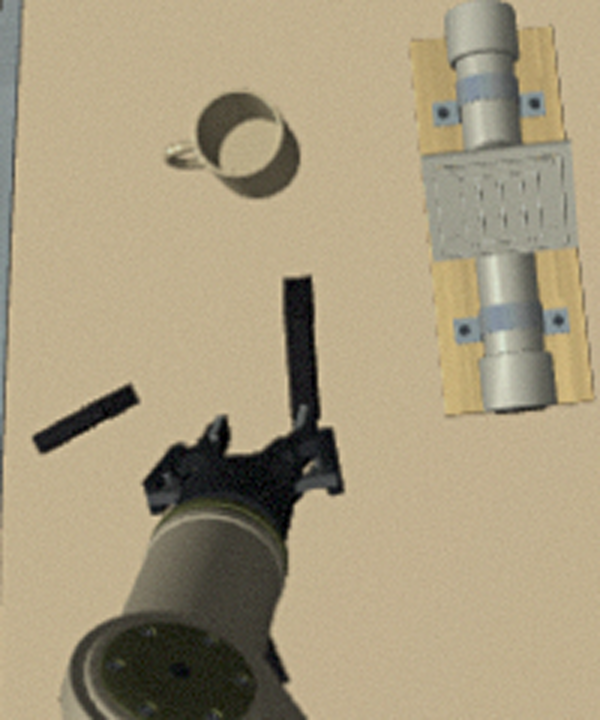

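```bash
python3 -m inch '[[0.3,0,0,0,0],[0.3,0,0,0,0],[0.3,0,0,0,0],[0.3,0,0,0,0],[0.3,0,0,0,0]]'; python3 -c "
from h import *
rep()
import cv2
from rig import get_image
for n in('scene','top'): cv2.imwrite('pics/j_%s.png'%n,cv2.cvtColor(get_image(n),cv2.COLOR_RGB2BGR))
for cam in ('top','scene'):
    a=cv2.imread('pics/%s0.png'%cam).astype(int);b=cv2.imread('pics/j_%s.png'%cam).astype(int)
    d=np.abs(a-b).max(2)
    def m(n,r): print(cam,n,'changed px',int((d[r[1]:r[3],r[0]:r[2]]>40).sum()))
    if cam=='top': m('mug',(212,115,262,162));m('elbow',(400,100,440,155));m('spanner',(430,175,458,250))
    else: m('mug',(272,275,320,330));m('elbow',(195,170,240,207));m('spanner',(245,145,300,178))
"

```

```text
t: 55.38
tool_pos: [0.3801, 0.1885, 0.2981]
eef_rot: [0.25, -0.048, 0.967, 0.012]
wrist_force: [0.5, -0.0, -0.0]
finger_gap: 0.647
t 55.38 tcp [0.3801 0.1885 0.2981] grasp [0.4548 0.1957 0.1625] toolz [ 0.482  0.047 -0.875] xhead -174.36 gap 0.647
 F [ 0.5 -0.  -0. ] q [-1.59 -0.25  0.85  2.27  0.74  0.74  0.48]
top mug changed px 0
top elbow changed px 0
top spanner changed px 0
scene mug changed px 0
scene elbow changed px 0
scene spanner changed px 0
```

```bash
python3 - <<'E'
from syn import *
def feat(n):
    im=cv2.imread(n).astype(np.float32)[y0:y1,x0:x1];return im[:,:,2]-im[:,:,0]
R1=np.zeros((y1-y0,x1-x0),np.uint8)
pp=lambda P:np.round(proj(cam,Pport+np.array(P)/1000@Rport.T)+b-[x0,y0]).astype(np.int32)
cv2.fillPoly(R1,[pp([(35,-85,10),(-50,-85,10),(-50,-25,10),(35,-25,10)])],1)
cv2.fillPoly(R1,[pp([(-10,-60,10),(-65,-60,10),(-65,10,10),(-10,10,10)])],1)
w=R1>0
def cost(d,p):
    m=cv2.GaussianBlur(mask(p[0],p[1],p[2:4]),(0,0),abs(p[4])+.3)
    A=np.c_[m[w],np.ones(w.sum())];c=np.linalg.lstsq(A,d[w],rcond=None)[0];return ((A@c-d[w])**2).mean()
d0=feat("pics/scene0.png");o=minimize(lambda q:cost(d0,[0,0,*q]),[.6,1.,.6],method="Nelder-Mead")
for n in("scene0","a_scene","f_scene","i_scene","j_scene"):
    d=feat(f"pics/{n}.png")
    best=min((minimize(lambda q:cost(d,[*q,*o.x]),i,method="Nelder-Mead") for i in([1,1],[4,4],[7,7])),key=lambda r:r.fun);print(n,best.x.round(2),round(best.fun,2))
E
```

```text
scene0 [-0.33 -0.  ] 0.65
a_scene [-0.4  -0.06] 0.69
f_scene [4.39 4.85] 0.97
i_scene [4.4  4.84] 0.93
j_scene [4.34 4.93] 0.83
```

```bash
python3 -c "
from rig import hand_in
print(hand_in())"
```

```text
the job is handed in; nothing more can be done
None
```

The cover is pried up level, about 5 mm off its seat, and the wedge lies flat on the bench. I handed the job in at about 55.5 s, inside the 72 s limit.

**How it went:**
- I picked up the 130 mm wedge. The moves give no direct tilt, so I pushed against the arm's reach limit to lean the hand 30° square to the port.
- I pried left, right, left, right, left. By wedge depth the bites took each edge to about 2.2, 3.3, 5.2, 5.5 and 5.4 mm.
- By those depths the lean stayed under about 2°.
- I then pivoted the wedge down onto the bench and let go.

**Last checks:**
- **Cover height:** the outline in the scene picture, compared with the seated one, gives about 4.3 mm left (4.7 after removing a −0.35 mm offset) and 4.9 mm right. That is less than 0.5° of lean. The wedge depths gave about 5.4 and 5.1 mm, so the two methods differ by up to about 0.7 mm on the left.
- **Checks that failed:** two cruder image measures, texture matching and an edge profile, were unusable. The edge profile read nearly twice the wedge-depth value. I did not rely on either.
- **Bystanders:** the mug, spanner and elbow show no changed pixels in either camera view.
- **Contact:** the gripper is clear of everything and the wrist force is about zero. One reading of about 34 N came during the fast retreat and vanished once the arm stopped. Nothing was touching in the pictures, so I took it as motion, not contact.

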